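Ratchet the air manifold's lock nut home and put the wrench away

TASK

The ratchet wrench is already sitting on the lock nut of the sloping air manifold: take it by its orange handle and swing it back and forth between the two guard pins, without lifting it off, until the nut has turned clockwise all the way home and its yellow mark meets the yellow line on the deck. Then lift the wrench off and lay it gently, flat and wholly on the blue tool mat. Leave the other things on the shelf alone.

Things in the scene. Friction and masses are not known exactly. Their poses are not given: they have to be found in the camera images.
- manifold: Fixed grey air manifold; origin on the shelf, 165 mm straight under the centre of its round blue deck (150 mm across). The deck's normal, which is the nut's axis, lies in the body's xz plane and leans 32 degrees from vertical towards the body's -x: the -x side is the low side. Plinth 170 mm wide, 25 mm high, from 50 mm on the -x side of the origin to 140 mm on its +x side.
- nut_center (a point): Point on the nut's axis 10 mm above the deck; the centre of the wrench's ring is here while the wrench lies on the nut. A brass outlet stub, 20 mm across, stands 34 mm out of the deck through the nut. A yellow line on the uphill side of the deck shows where the nut's yellow mark stands when it is home.
- guard_pin (a point): Foot, on the deck, of the guard pin on the manifold's +y side; the other is its mirror image. Fixed steel pins 8 mm across and 30 mm long, 66 mm from the nut's axis, 50 degrees either side of the low direction. The handle can swing about 39 degrees either way from straight downhill before the wrench's neck meets a pin.
- nut (a joint): Turn in rad of the splined steel lock nut (48 mm over its 18 saw teeth, which stand 9 to 21 mm above the deck) about the leaning axis; grows clockwise seen from above. Starts between 0 and 0.6; 2.6 is home, a hard stop. Steady friction of about 0.25 N m; it stays where it is left.
- wrench: Loose steel ratchet wrench, about 0.21 kg, 210 mm long, 20 mm thick; origin at the centre of the underside of its ring, z the ring's axis (up), the handle along its own -x. It lies flat on the deck, the ring loose round the nut (1.5 mm play), the handle straight downhill at the start. Lifted straight along the nut's axis it is off the nut after 25 mm and clear of the stub after 40 mm.
- wrench_grip (a point): Middle of the grip on the orange handle, 120 mm from the ring's axis, half-way through the thickness. Handle 18 mm wide, 20 mm thick; its orange part reaches from 85 to 175 mm from the ring's axis. The deck ends 75 mm from the axis: free space below the handle here. Axes as wrench (y across the handle).
- wrench_ring (a point): Centre of the wrench's ring (69 mm outside, 53 mm inside), half-way through its thickness. A sprung pawl here catches the nut's teeth, 20 degrees apart, when the handle swings clockwise seen from above (a handle pointing to the robot goes to the robot's left, the manifold's +y) and slips freely over them on the way back.
- wrench_end (a point): Point in the handle 5 mm short of its end, 170 mm from the ring's axis, half-way through the thickness.
- mat: Fixed blue tool mat lying on the shelf, 300 mm along its own x, 160 mm along its own y, 4 mm thick; origin at the centre of its underside.
- charger: White charger unit, 110 x 70 x 100 mm high; origin at the centre of its underside. Bystander.
- container: Black screw-top container, 70 mm across, 100 mm high; origin at the centre of its underside. Bystander.
- cube: Transparent open acrylic storage cube, 90 mm each way; origin at the centre of its underside. Bystander.
- socket: Stainless socket standing upright, 30 mm across, 40 mm high; origin at the centre of its underside. Bystander.
Not all that is in view belongs to the job. Of the things like the wrench, leave any that is green; of the rest the larger one is meant.

How it is judged:
By the outcome, as a careful person would: the job done as asked, in the order asked, and still so for the second after the job is handed in, with the robot touching nothing.
It also fails if it takes over 62 s, if anything falls off the work surface, if the arm or the gripper's body presses on something with over 40 N, if the wrist force passes 120 N, or if a joint passes its speed limit or range.

ROBOT

A 7-joint arm with a two-finger parallel gripper is mounted at the origin on the work surface. World frame = base frame: x ahead of the robot, y to its left, z up, the work surface at z = 0. Lengths are in m, angles in rad, forces in N, time in s.
With the tool pointing down it reaches from about 0.4 to 0.875 m from the base axis. Payload 4.4 kg.
Tool frame: the origin (TCP) lies midway between the tips of the shut fingers; the grasp point (between the pads) lies 19 mm behind it (bot.grasp_offset is the z of the grasp point in the tool frame, in m); z points along the fingers, y is the direction in which the jaws open and shut (so a half turn about z gives the same grasp; the last joint's range is limited). The gripper opens to 85 mm and grips with 20 to 120 N. Pads are 22 mm wide; open, the fingers measure 114 mm over their backs; the gripper's body (76 mm by 85 mm) begins 54 mm behind the grasp point. The pads swing forward as they close: fully open they stand 13 mm farther back than shut.
Start: joints at [-1.168, 0.628, 0.038, 1.517, -0.027, 0.996, -0.02], TCP at [0.294, 0.58, 0.231] pointing down, gripper open.
Joint ranges: [-3.06, 3.06], [-0.37, 2.12], [-1.25, 1.32], [0.18, 2.47], [-1.1, 4.24], [0.23, 1.98], [-2.94, 2.94]. Speed limits (rad/s): [2.57, 2.57, 3.14, 3.14, 3.14, 3.14, 3.14].

INTERFACE

Orientations are given as [roll, pitch, yaw] about the fixed x, y, z axes, in that order (R = Rz(yaw) Ry(pitch) Rx(roll)).
In Python, from station import bot gives the robot as it stands.
- The arm moves only by the tool play_rows, never from a script. Its arguments are lists of equal length, an entry for each row: "jaw": the closure, from 0 (fully open) to 1 (shut); "slide": the shift along the tool's x, y, z in mm, a list of three; "dr": the turn, a rotation vector about the tool's x, y, z in rad, a list of three. A call has 1 to 5 rows; each row is the pose to reach, as a shift and turn from the pose commanded when the call began, along the tool's axes at that moment; what a row does not reach only later rows make up. A row lasts 1/10 s, in which the tool goes at most 50 mm and 8.59 degrees, less where a joint would pass 70% of its speed; a pose out of reach is approached as far as the arm can. A call with a gripper value outside its range is refused whole. The fingers move at their own pace and stop on an object; "newtons" is the grip in N (left out, the last holds). Time passes only in rows, so rows that repeat a pose let the fingers close. It gives the time, the measured TCP pose, the force and the opening at its end, in the units of the state.
- bot.get_obs(): the state, without advancing time (a new reading comes with each control period).
- bot.grab_frame(name): name is "scene" or "top" or "wrist"; returns a dict with "pixels" (480x640x3 uint8, blue, green, red), "depth" (480x640 float32, m along the optical axis (not along the pixel's ray), 0 where there is no reading), "vertical_fov" (degrees; the focal length in pixels is half the picture's height over the tangent of half this angle, whatever the lens; pixels are square), "cx", "cy" (the principal point, pixels), "R" (3x3) and "t" (3): a world point X has camera coordinates R X + t. Camera axes: x right, y down, z forward; pixel columns grow to the right and rows downward; lengths in m; the calibration is good to about 2 mm. A picture is of the moment at which its call begins.
- bot.close_job(): hands the job in, once; it reports no verdict.
The state is a dict: "t": time; "q": joint angles; "dq": joint speeds; "tau": joint torques, N m; "eef_pos": TCP position; "tool_rot": TCP orientation; "force": force on the tool from outside, world axes, zero at the start; "moment": the same for the moment, N m; "opening": finger opening in m.
Only numpy, scipy, OpenCV 4.12 (cv2) and the standard library are available. Lean on these libraries where they do the work, as an engineer would, in place of code of your own. Each camera call takes 0.05 s, during which the arm holds its last target.

## Working session

There is one attempt and no reset: what is moved stays moved. The work goes in short steps, Python scripts to look and compute and a tool call to move; the robot and the scene stay as the last step left them, time stands still between calls to the robot, and variables do not carry over. Pictures are saved under pics/ and viewed, and the job is handed in when it is done.

Besides the shell and the picture viewer there is one more tool, called after "Request:" in YAML: its name, and indented under it one key for each argument. play_rows: Moves the arm, as the interface text tells. Its arguments: {"type":"object","properties":{"jaw":{"type":"array","items":{"type":"number"}},"slide":{"type":"array","items":{"type":"array","items":{"type":"number"}}},"dr":{"type":"array","items":{"type":"array","items":{"type":"number"}}},"newtons":{"type":"number"}},"required":["jaw","slide","dr"]}

```bash
ls; mkdir -p pics
python3 - <<'E'
from station import bot
import cv2
print(bot.get_obs())
for n in ["scene","top","wrist"]:
    f=bot.grab_frame(n); cv2.imwrite(f"pics/a_{n}.png",f["pixels"]); print(n,f["vertical_fov"],f["cx"],f["cy"],f["R"],f["t"])
E
```

```text
pics
{'t': 0.0, 'q': array([-1.16776046,  0.62935116,  0.03839974,  1.51838039, -0.02701739,
        0.9963044 , -0.02001883]), 'dq': array([-3.64545440e-05, -5.98964033e-04,  1.35437125e-03,  9.20621461e-04,
       -1.90681140e-03, -1.48821698e-03,  2.16012267e-03]), 'tau': array([ 5.38365439e-04, -5.63408375e+01,  1.22680720e+00, -1.93446225e+01,
        1.11327539e-02,  1.05422043e-02, -1.77146029e-05]), 'eef_pos': array([0.29336198, 0.57932103, 0.23038109]), 'tool_rot': array([-3.13966562e+00, -1.33019451e-05,  2.67276233e+00]), 'force': array([-0.53951173,  0.15464465,  0.10557441]), 'moment': array([-0.02949107, -0.0137471 ,  0.02607483]), 'opening': 0.08547317285219926}
scene 51.93083193456166 324.4565884806902 244.38295201536033 [[ 0.80287475  0.59604954 -0.01082062]
 [ 0.35231963 -0.48905774 -0.7979307 ]
 [-0.48089814  0.63682609 -0.60265207]] [-0.43195545 -0.0762156   1.28517946]
top 45.76877084703722 312.0051444270164 240.0452140159129 [[-0.01234044 -0.9998385  -0.01306443]
 [-0.98632912  0.01431876 -0.16416406]
 [ 0.16432462  0.01085997 -0.98634653]] [0.05171885 0.54325152 1.32847507]
wrist 69.79393199648285 313.21356164881587 237.6938927954913 [[ 4.52126038e-01  8.91953821e-01 -6.52861079e-04]
 [ 8.61266600e-01 -4.36380294e-01  2.60369129e-01]
 [ 2.31952343e-01 -1.18281950e-01 -9.65508928e-01]] [-0.64959233 -0.03361184  0.37834339]
```

View pics/a_scene.png

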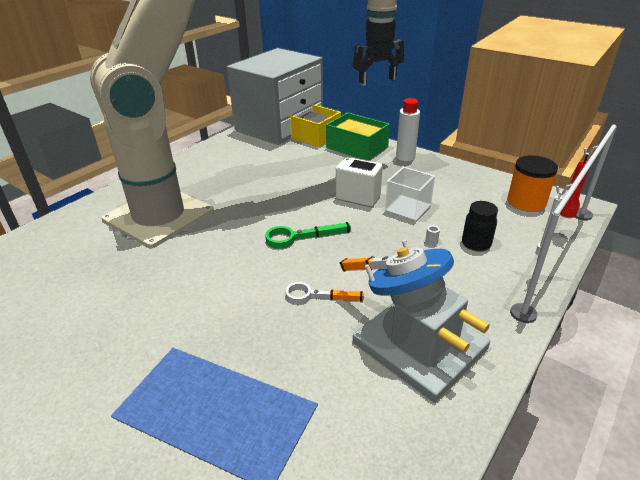

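View pics/a_top.png

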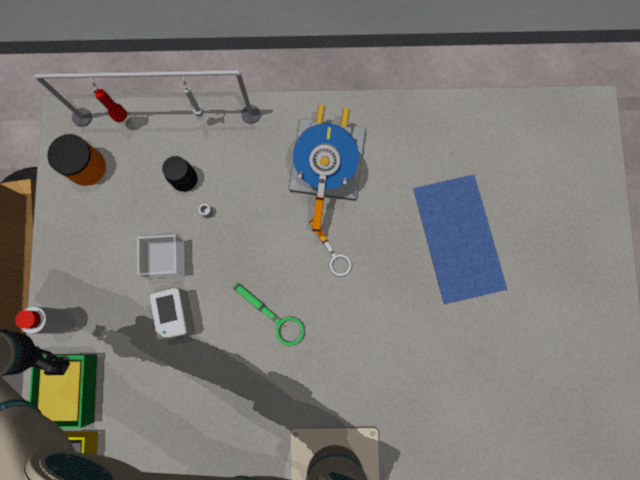

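View pics/a_wrist.png

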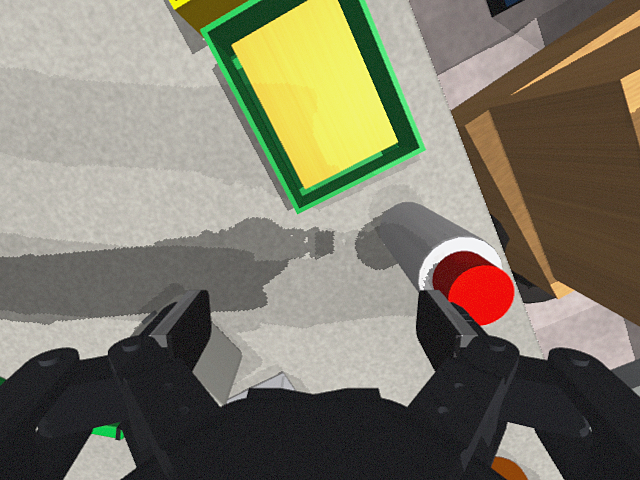

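The scene view shows three wrench-like things. The one on the nut has its orange handle at scene (355,264), top (318,213). A smaller orange-handled one lies on the shelf at scene (345,295), top (322,238). A green one is at scene (310,232), top (265,310). I choose the one on the nut. Next: measure the deck, handle and mat, and check the choice in a close crop.

```bash
cat > h.py <<'E'
import numpy as np, cv2
from station import bot
def cloud(f):
    fl=240/np.tan(np.radians(f["vertical_fov"])/2)
    v,u=np.mgrid[0:480,0:640]; d=f["depth"]
    P=np.stack([(u-f["cx"])/fl*d,(v-f["cy"])/fl*d,d],-1)
    return (P-f["t"])@f["R"]
def proj(f,X):
    fl=240/np.tan(np.radians(f["vertical_fov"])/2)
    c=np.atleast_2d(X)@f["R"].T+f["t"]; return np.c_[fl*c[:,0]/c[:,2]+f["cx"],fl*c[:,1]/c[:,2]+f["cy"]]
def ray(f,uv,z):
    fl=240/np.tan(np.radians(f["vertical_fov"])/2)
    d=f["R"].T@np.array([(uv[0]-f["cx"])/fl,(uv[1]-f["cy"])/fl,1]); o=-f["R"].T@f["t"]
    return o+d*(z-o[2])/d[2]
def hsv(f): return cv2.cvtColor(f["pixels"],cv2.COLOR_BGR2HSV)
E
python3 - <<'E'
from h import *
for n in ["scene","top"]:
    f=bot.grab_frame(n); P=cloud(f); H=hsv(f); ok=f["depth"]>0
    blue=(H[...,0]>95)&(H[...,0]<125)&(H[...,1]>120)&(H[...,2]>60)&ok
    dk=blue&(P[...,2]>.1)&(P[...,2]<.26)&(P[...,0]>.4)&(abs(P[...,1])<.3); X=P[dk]
    print(n,dk.sum(),X.min(0),X.max(0))
    A=np.c_[X[:,:2],np.ones(len(X))]; w=np.ones(len(X))>0
    for _ in range(5):
        c=np.linalg.lstsq(A[w],X[w,2],rcond=None)[0]; r=X[:,2]-A@c; w=abs(r)<.004
    nn=np.array([-c[0],-c[1],1]);nn/=np.linalg.norm(nn)
    print("plane",c,"lean",np.degrees(np.arccos(nn[2])),"dir",np.degrees(np.arctan2(nn[1],nn[0])),w.mean())
    # rim via hull in plane coords
    x=np.array([1,0,0])-nn*nn[0];x/=np.linalg.norm(x);y=np.cross(nn,x)
    Y=X[w]; o=Y.mean(0); q=np.c_[(Y-o)@x,(Y-o)@y].astype(np.float32)
    (cx,cy),r=cv2.minEnclosingCircle(q); print("deck centre",o+cx*x+cy*y,"r",r)
    org=(H[...,0]>5)&(H[...,0]<20)&(H[...,1]>180)&(H[...,2]>120)&ok&(P[...,0]>.3)&(P[...,0]<.8)&(abs(P[...,1])<.2)
    for nm,m in [("high",org&(P[...,2]>.04)&(P[...,0]<.65)),("low",org&(P[...,2]<.04))]:
        Z=P[m]; print(nm,len(Z),Z.mean(0),Z.min(0),Z.max(0)); 
        u,s,vt=np.linalg.svd(Z-Z.mean(0),full_matrices=False);print(vt[0])
    mt=blue&(P[...,2]<.03)&(P[...,2]>-.01)&(P[...,1]<-.1)&(P[...,0]>.2)
    k,l,st,ce=cv2.connectedComponentsWithStats(mt.astype(np.uint8)); i=1+st[1:,4].argmax()
    Z=P[l==i]; bx=cv2.minAreaRect(Z[:,:2].astype(np.float32)); print("mat",bx,Z[:,2].mean())
    yl=(H[...,0]>22)&(H[...,0]<35)&(H[...,1]>150)&(H[...,2]>120)&ok&(P[...,0]>.5)&(abs(P[...,1])<.2)&(P[...,2]>.1)
    print("yellow",yl.sum(),P[yl].mean(0) if yl.any() else 0)
    c0,c1=(slice(225,315),slice(270,460)) if n=="scene" else (slice(95,285),slice(260,390))
    im=cv2.resize(f["pixels"][c0,c1],None,fx=4 if n=="scene" else 3,fy=4 if n=="scene" else 3,interpolation=cv2.INTER_CUBIC); cv2.imwrite(f"pics/b_{n}.png",im)
E
```

```text
scene 1822 [ 0.65172498 -0.06724741  0.12709741] [0.78376887 0.08062528 0.20650243]
plane [ 0.60389095 -0.08798202 -0.26420308] lean 31.39431517740577 dir 171.71078995424963 0.7195389681668496
deck centre [0.71462095 0.00700493 0.16677503] r 0.07453548908233643
high 260 [0.59641066 0.02159361 0.10888502] [0.56148898 0.01205395 0.08316091] [0.63659898 0.03889637 0.13573134]
[-0.82494664  0.12619044 -0.55094375]
low 212 [0.57780839 0.02546643 0.01191239] [0.54440996 0.00444756 0.00113381] [0.60613448 0.04763961 0.02090418]
[0.84749881 0.53066115 0.01202126]
mat ((0.551175594329834, -0.32135671377182007), (0.3006299138069153, 0.1607329100370407), 12.10664176940918) 0.00448176409208936
yellow 254 [ 0.82799829 -0.01183547  0.11493305]
top 2328 [ 0.64957571 -0.06277522  0.12168406] [0.78081545 0.08419994 0.20867622]
plane [ 0.60912137 -0.10306548 -0.26647613] lean 31.706916553449535 dir 170.39631330907818 0.8213058419243986
deck centre [0.71281707 0.01042824 0.16665797] r 0.07486861944198608
high 219 [0.59243023 0.02985108 0.11354832] [0.5549697  0.01707026 0.08692738] [0.62877148 0.04122108 0.14032745]
[-0.83598617  0.11825856 -0.53585635]
low 41 [0.57464066 0.03014858 0.01553585] [0.54873784 0.0124844  0.00246372] [0.63520677 0.04680259 0.02190203]
[-0.90213896 -0.42668184  0.0639367 ]
mat ((0.5516582131385803, -0.32001081109046936), (0.29642972350120544, 0.15788422524929047), 11.907156944274902) 0.005219589700170038
yellow 20 [0.74240315 0.00948891 0.1933359 ]
```

View pics/b_scene.png

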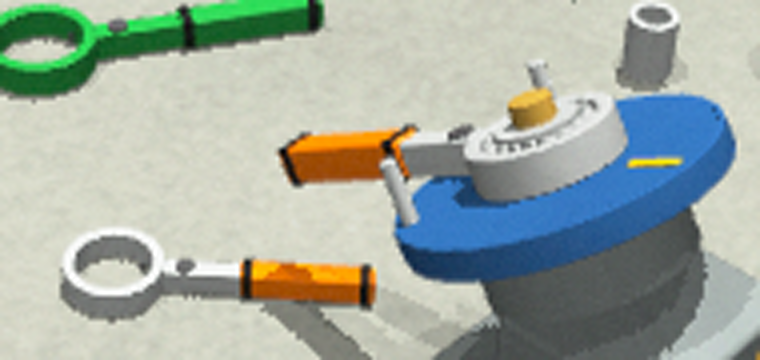

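View pics/b_top.png

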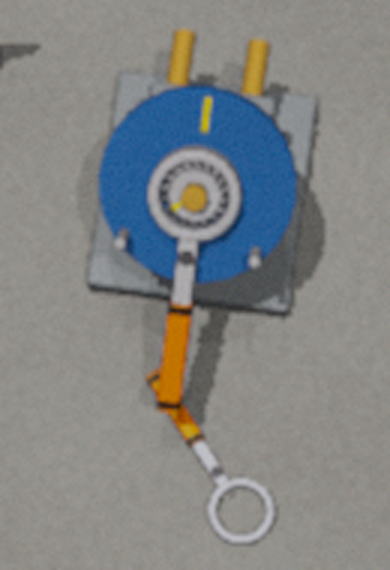

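The crops confirm the choice. The larger orange wrench's ring is round the nut, with a pin either side of its neck. The yellow nut mark is at lower left of the stub (crop 177,207) and the deck line is uphill (crop 206,115). Both views give the same mat, deck and handle poses, so I move.

```bash
cat >> h.py <<'E'
from scipy.spatial.transform import Rotation as Ro
yaw=np.radians(-8.7); L=np.radians(32)
n=np.array([-np.sin(L)*np.cos(yaw),-np.sin(L)*np.sin(yaw),np.cos(L)])
h0=np.array([-np.cos(L)*np.cos(yaw),-np.cos(L)*np.sin(yaw),-np.sin(L)])
C=np.array([.7135,.0085,.1655])   # deck centre
NC=C+.010*n
TIP=.009
def cur():
    o=bot.get_obs(); return o["eef_pos"],Ro.from_euler("xyz",o["tool_rot"]),o
def swing(a,back=0,r=.120):  # a: clockwise from above +, rad
    R=Ro.from_rotvec(-a*n); h=R.apply(h0); z=-n
    M=Ro.from_matrix(np.c_[h,np.cross(z,h),z]); return NC+r*h+(TIP-back)*z,M
def go(p,M):
    p0,R0,o=cur(); s=R0.inv().apply(p-p0)*1000; d=(R0.inv()*M).as_rotvec()
    print("slide",s.round(1),"dr",d.round(3),"|",np.linalg.norm(s).round(0),np.degrees(np.linalg.norm(d)).round(1)); return s,d
E
python3 - <<'E'
from h import *
print(n,h0); p,M=swing(0,.1); print(p); go(p,M)
E
```

```text
[-0.52382195  0.08015602  0.8480481 ] [-0.83829036  0.12827645 -0.52991926]
[0.55999914 0.03198893 0.18756255]
slide [-485.2 -368.1   43.6] dr [-0.089 -0.554 -0.308] | 611.0 36.7
```

Request:
play_rows:
  jaw: [0, 0, 0, 0, 0]
  slide:
    - [-485, -368, 44]
    - [-485, -368, 44]
    - [-485, -368, 44]
    - [-485, -368, 44]
    - [-485, -368, 44]
  dr:
    - [-0.089, -0.554, -0.308]
    - [-0.089, -0.554, -0.308]
    - [-0.089, -0.554, -0.308]
    - [-0.089, -0.554, -0.308]
    - [-0.089, -0.554, -0.308]
  newtons: 60

```text
t: 0.75
eef_pos: [0.3995, 0.3559, 0.2121]
tool_rot: [-3.14, 0.558, 3.0]
force: [2.8, 0.0, -0.3]
opening: 0.0855
```

Run:
```python
from h import *
print(cur()[2]["t"],cur()[2]["q"].round(2),cur()[0]);p,M=swing(0,.1);go(p,M)
```

```text
0.75 [-1.48  0.5   0.51  2.17  0.75  0.41 -0.3 ] [0.39946076 0.35587113 0.21212156]
slide [-160.7 -297.7  129.7] dr [ 0.004 -0.     0.008] | 362.0 0.5
```

Request:
play_rows:
  jaw: [0, 0, 0, 0, 0]
  slide:
    - [-161, -298, 130]
    - [-161, -298, 130]
    - [-161, -298, 130]
    - [-161, -298, 130]
    - [-161, -298, 130]
  dr:
    - [0.004, 0, 0.008]
    - [0.004, 0, 0.008]
    - [0.004, 0, 0.008]
    - [0.004, 0, 0.008]
    - [0.004, 0, 0.008]

```text
t: 1.25
eef_pos: [0.4906, 0.1775, 0.1991]
tool_rot: [-3.141, 0.559, 2.981]
force: [0.2, -0.3, -0.1]
opening: 0.0852
```

Run:
```python
from h import *
print(cur()[2]["t"],cur()[2]["q"].round(2),cur()[0]);p,M=swing(0,.1);go(p,M)
```

```text
1.25 [-0.94  0.44  0.37  2.35  1.65  0.24 -0.83] [0.49061985 0.17750845 0.19911098]
slide [ -71.6 -132.5   58.5] dr [-0.005  0.001 -0.007] | 162.0 0.5
```

Request:
play_rows:
  jaw: [0, 0, 0, 0, 0]
  slide:
    - [-72, -132, 58]
    - [-72, -132, 58]
    - [-72, -132, 58]
    - [-72, -132, 58]
    - [-72, -132, 58]
  dr:
    - [-0.005, 0, -0.007]
    - [-0.005, 0, -0.007]
    - [-0.005, 0, -0.007]
    - [-0.005, 0, -0.007]
    - [-0.005, 0, -0.007]

```text
t: 1.75
eef_pos: [0.5615, 0.0222, 0.189]
tool_rot: [-3.138, 0.563, 2.972]
force: [-1.4, 0.4, 0.4]
opening: 0.0852
```

Run:
```python
from h import *
print(cur()[2]["t"],cur()[2]["q"].round(2),cur()[0]);p,M=swing(0,.1);go(p,M)
f=bot.grab_frame("wrist");cv2.imwrite("pics/c_wrist.png",f["pixels"])
f=bot.grab_frame("top");cv2.imwrite("pics/c_top.png",f["pixels"])
```

```text
1.75 [-0.25  0.45  0.04  2.32  2.26  0.24 -1.04] [0.56151538 0.02217273 0.18897944]
slide [ 3.4  9.4 -0.5] dr [-0.013  0.004 -0.015] | 10.0 1.1
```

View pics/c_wrist.png

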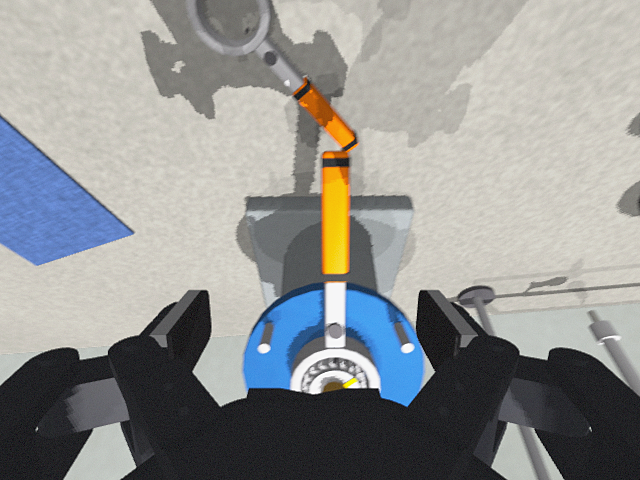

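The wrist view shows the orange handle from (335,152) to (337,275), slightly right of jaw centre (313), with both pins and the ring in view. I refine with rays onto the handle's top plane.

```bash
cat >> h.py <<'E'
def rayplane(f,uv,p,nn):
    fl=240/np.tan(np.radians(f["vertical_fov"])/2)
    d=f["R"].T@np.array([(uv[0]-f["cx"])/fl,(uv[1]-f["cy"])/fl,1]); o=-f["R"].T@f["t"]
    return o+d*((p-o)@nn)/(d@nn)
E
python3 - <<'E'
from h import *
f=bot.grab_frame("wrist");s=np.cross(h0,n)
# handle orange mask
H=hsv(f); m=(H[...,0]>5)&(H[...,0]<28)&(H[...,1]>150)&(H[...,2]>120); m[:150]=0;m[285:]=0
m[:, :300]=0;m[:,375:]=0
for v in (170,200,230,260):
    u=np.where(m[v])[0]; 
    for uu in (u.min(),u.max()):
        X=rayplane(f,(uu,v),NC+.01*n,n)-NC; print(v,uu,"r",(X@h0*1000).round(1),"lat",(X@s*1000).round(1))
for uv in [(336,152),(336,275)]:
    X=rayplane(f,uv,NC+.01*n,n)-NC; print(uv,(X@h0*1000).round(1),(X@s*1000).round(1))
for uv in [(268,325),(401,324)]:
    X=rayplane(f,uv,C+.03*n,n)-NC; print("pin",uv,(X@h0*1000).round(1),(X@s*1000).round(1))
P=cloud(f); Z=P[m&(f["depth"]>0)]; d=(Z-NC)@n; print("height over NC",np.median(d),len(Z))
p,M=swing(0,.1);go(p,M)
E
```

```text
Traceback (most recent call last):
ValueError: zero-size array to reduction operation minimum which has no identity
```

Run:
```python
from h import *
f=bot.grab_frame("wrist");cv2.imwrite("pics/d_wrist.png",f["pixels"])
s=np.cross(h0,n)
H=hsv(f); print(H[215,335])
m=((H[...,0]>5)&(H[...,0]<28)&(H[...,1]>150)&(H[...,2]>120)).astype(np.uint8)
k,l,st,ce=cv2.connectedComponentsWithStats(m)
for i in range(1,k):
    if st[i,4]>150: print(st[i],ce[i])
i=[i for i in range(1,k)if st[i,4]>1500][0]; m=l==i; x,y,w,hh,_=st[i]
for v in np.linspace(y+10,y+hh-10,4).astype(int):
    u=np.where(m[v])[0]
    for uu in (u.min(),u.max()+1):
        X=rayplane(f,(uu,v),NC+.01*n,n)-NC; print(v,uu,"r",(X@h0*1000).round(1),"lat",(X@s*1000).round(1))
for uv in [(ce[i][0],y),(ce[i][0],y+hh)]:
    X=rayplane(f,uv,NC+.01*n,n)-NC; print(uv,(X@h0*1000).round(1),(X@s*1000).round(1))
P=cloud(f); Z=P[m&(f["depth"]>0)]; d=(Z-NC)@n; print("height over NC",np.median(d),len(Z))
p,M=swing(0,.1);go(p,M)
```

```text
[ 86  13 140]
[ 285   91   56   63 1317] [313.24221716 122.93773728]
[306 159  27   7 175] [318.73142857 162.08      ]
[ 306  174   27  105 2744] [318.59620991 225.63228863]
184 306 r 161.3 lat -4.2
184 333 r 161.3 lat 13.4
212 306 r 142.8 lat -4.3
212 332 r 142.8 lat 12.9
240 306 r 123.6 lat -4.5
240 332 r 123.5 lat 13.2
269 306 r 102.7 lat -4.7
269 332 r 102.6 lat 13.4
(np.float64(318.59620991253644), np.int32(174)) 167.7 4.0
(np.float64(318.59620991253644), np.int32(279)) 95.2 4.1
height over NC 0.00994411908150993 2739
slide [-0.7 -1.7  1.2] dr [-0. -0.  0.] | 2.0 0.0
```

View pics/d_wrist.png

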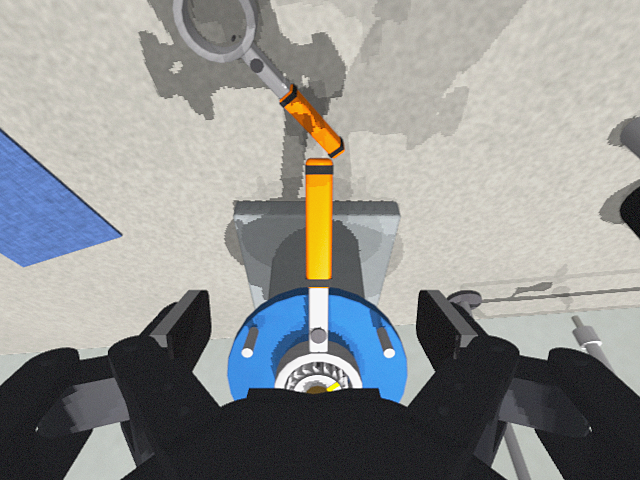

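Run:
```python
from h import *
f=bot.grab_frame("wrist");s=np.cross(h0,n)
for uv in [(247,352),(389,353)]:
    X=rayplane(f,uv,C+.03*n,n)-NC; print("pin",uv,(X@h0*1000).round(1),(X@s*1000).round(1))
# deck rim lateral via blue mask at row
H=hsv(f);b=(H[...,0]>95)&(H[...,0]<125)&(H[...,1]>120)&(H[...,2]>60)
for v in (350,365,380):
    u=np.where(b[v])[0];u=u[(u>215)&(u<420)]
    print(v,[((rayplane(f,(q,v),C,n)-NC)@s*1000).round(1) for q in (u.min(),u.max())])
f=bot.grab_frame("top")
cv2.imwrite("pics/e_top.png",cv2.resize(f["pixels"][95:285,230:420],None,fx=3,fy=3))
```

```text
pin (247, 352) 43.9 -45.3
pin (389, 353) 43.0 55.8
350 [np.float64(-66.3), np.float64(72.1)]
365 [np.float64(-69.7), np.float64(75.4)]
380 [np.float64(-70.7), np.float64(76.4)]
```

View pics/e_top.png

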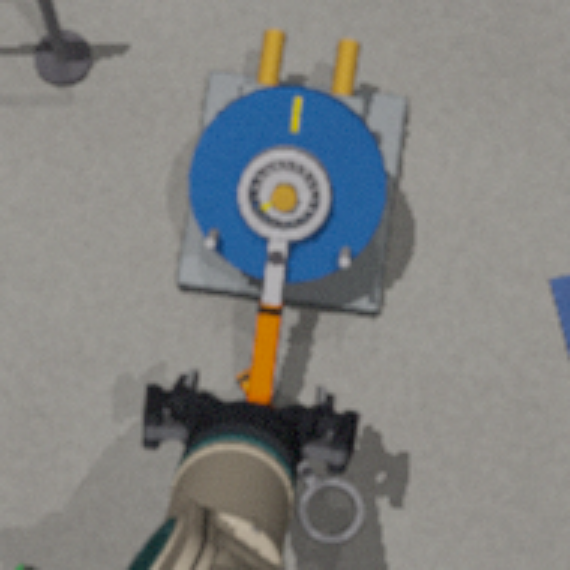

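Wrist rays put handle, pins and rim 3–5 mm towards +y of my first estimate, so I shift the model by that and descend.

```bash
cat >> h.py <<'E'
C=C+.0038*np.cross(h0,n)+.0008*h0; NC=C+.01*n
E
python3 - <<'E'
from h import *
p,M=swing(0,0);print(p);go(p,M)
E
```

```text
[0.61228549 0.02783223 0.1023338 ]
slide [1.000e-01 1.000e+00 1.014e+02] dr [0.    0.    0.002] | 101.0 0.1
```

Request:
play_rows:
  jaw: [0, 0, 0, 0, 0]
  slide:
    - [0, 1, 25]
    - [0, 1, 50]
    - [0, 1, 75]
    - [0, 1, 101]
    - [0, 1, 101]
  dr:
    - [0, 0, 0]
    - [0, 0, 0]
    - [0, 0, 0]
    - [0, 0, 0.002]
    - [0, 0, 0.002]

```text
t: 2.55
eef_pos: [0.6124, 0.0269, 0.1002]
tool_rot: [-3.141, 0.556, 2.989]
force: [-0.7, -0.3, 0.3]
opening: 0.0852
```

Run:
```python
from h import *
f=bot.grab_frame("wrist");cv2.imwrite("pics/f_wrist.png",f["pixels"])
print(cur()[2]["q"].round(2),cur()[2]["force"])
p,M=swing(0,0);go(p,M)
```

```text
[-0.09  0.68 -0.14  2.25  2.43  0.41 -1.16] [-0.88267732  0.29737314  0.53628641]
slide [-0.7  1.1 -0.6] dr [-0.001 -0.002 -0.001] | 1.0 0.1
```

View pics/f_wrist.png

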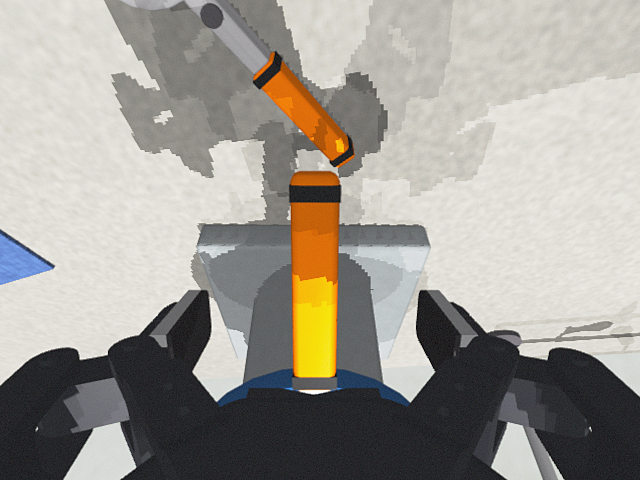

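The handle is centred between the jaws (u 292–338, jaw middle about 313). Closing.

Request:
play_rows:
  jaw: [1, 1, 1, 1, 1]
  slide:
    - [0, 0, 0]
    - [0, 0, 0]
    - [0, 0, 0]
    - [0, 0, 0]
    - [0, 0, 0]
  dr:
    - [0, 0, 0]
    - [0, 0, 0]
    - [0, 0, 0]
    - [0, 0, 0]
    - [0, 0, 0]
  newtons: 60

```text
t: 3.1
eef_pos: [0.6126, 0.0257, 0.1034]
tool_rot: [3.141, 0.56, 2.987]
force: [-2.7, 1.1, 2.6]
opening: 0.0165
```

Run:
```python
from h import *
f=bot.grab_frame("wrist");cv2.imwrite("pics/g_wrist.png",f["pixels"])
print(cur()[2]["opening"],cur()[2]["force"],cur()[2]["moment"],cur()[2]["t"])
p,M=swing(0,0);go(p,M)
```

```text
0.01634457328334566 [-3.0643187  0.6430561  3.3811554] [0.18188986 0.28652989 0.25093948] 3.15
slide [1.1 2.1 0.6] dr [-0.001  0.001 -0.002] | 2.0 0.2
```

View pics/g_wrist.png

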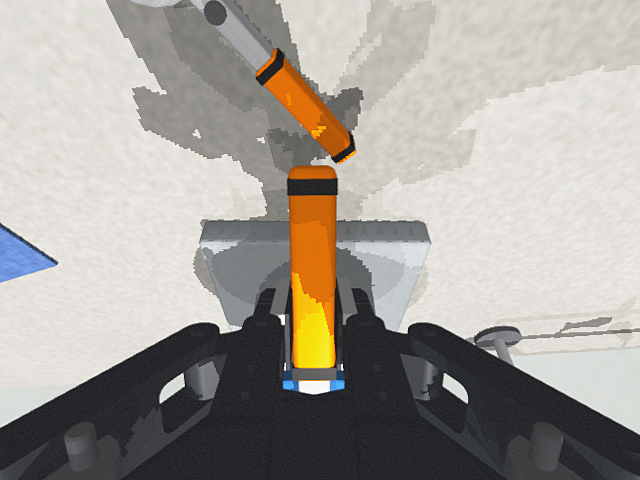

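Gripped (opening 16.3 mm, handle centred at u about 313). First clockwise stroke, a 36° arc of radius 120 mm about the nut.

Request:
play_rows:
  jaw: [1, 1, 1, 1, 1]
  slide:
    - [-0.9, 15, 0]
    - [-3.8, 29.8, 0]
    - [-8.4, 44.2, 0]
    - [-14.8, 57.8, 0]
    - [-22.9, 70.5, 0]
  dr:
    - [0, 0, 0.126]
    - [0, 0, 0.251]
    - [0, 0, 0.377]
    - [0, 0, 0.503]
    - [0, 0, 0.628]

```text
t: 3.65
eef_pos: [0.6413, 0.0904, 0.1146]
tool_rot: [2.791, 0.443, 2.273]
force: [-4.3, -3.1, 3.8]
opening: 0.0168
```

```bash
cat > chk.py <<'E'
from h import *
import sys
f=bot.grab_frame("top");cv2.imwrite("pics/"+sys.argv[1]+".png",cv2.resize(f["pixels"][95:285,230:420],None,fx=3,fy=3))
p,R,o=cur();print(o["t"],o["opening"],o["force"].round(1),o["moment"].round(2),o["q"].round(2))
x=R.as_matrix()[:,0];s=np.cross(h0,n);print("ang",np.degrees(np.arctan2(x@s,x@h0)),"tilt",np.degrees(np.arccos(-R.as_matrix()[:,2]@n)))
d=p-NC-.0*n;print("r",np.hypot(d@h0,d@s)*1000,"pos ang",np.degrees(np.arctan2(d@s,d@h0)),"h",(d@n*1000))
H=hsv(f)[95:285,230:420]
y=(H[...,0]>22)&(H[...,0]<35)&(H[...,1]>130)&(H[...,2]>130)
k,l,st,ce=cv2.connectedComponentsWithStats(y.astype(np.uint8))
fl=f
for i in range(1,k):
    if st[i,4]>=3:
        uv=ce[i]+[230,95]; X=rayplane(f,uv,C+.021*n,n)-C
        print("yellow",st[i,4],uv.round(1),"r",np.hypot(X@h0,X@s).round(3),"cw from uphill(deg)",np.degrees(np.arctan2(-(X@s),-(X@h0))).round(1))
E
python3 chk.py h_top
```

```text
3.7 0.016403682142319735 [-6.5 -2.   3.6] [-0.23  1.13 -1.06] [-0.18  0.68 -0.19  2.13  2.02  0.4  -1.48]
ang 36.76277398530078 tilt 0.1534600393997808
r 117.5356587995037 pos ang 35.870151338086714 h -8.663357967422513
yellow 17 [328.2 132.8] r 0.06 cw from uphill(deg) 1.9
yellow 6 [317.7 161.2] r 0.015 cw from uphill(deg) -114.0
```

View pics/h_top.png

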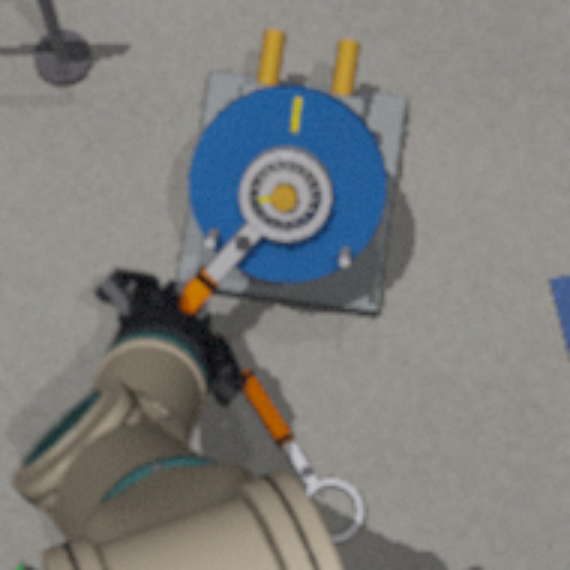

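The handle is up near the left pin (211,240) and the nut mark has moved up to (264,200); forces are small. Now back.

Request:
play_rows:
  jaw: [1, 1, 1, 1, 1]
  slide:
    - [-0.9, -15, 0]
    - [-3.8, -29.8, 0]
    - [-8.4, -44.2, 0]
    - [-14.8, -57.8, 0]
    - [-22.9, -70.5, 0]
  dr:
    - [0, 0, -0.126]
    - [0, 0, -0.251]
    - [0, 0, -0.377]
    - [0, 0, -0.503]
    - [0, 0, -0.628]

```text
t: 4.2
eef_pos: [0.6126, 0.0259, 0.1033]
tool_rot: [-3.139, 0.56, 2.995]
force: [-0.9, 3.2, 5.7]
opening: 0.0166
```

Request:
play_rows:
  jaw: [1, 1, 1, 1, 1]
  slide:
    - [-0.9, -15, 0]
    - [-3.8, -29.8, 0]
    - [-8.4, -44.2, 0]
    - [-14.8, -57.8, 0]
    - [-22.9, -70.5, 0]
  dr:
    - [0, 0, -0.126]
    - [0, 0, -0.251]
    - [0, 0, -0.377]
    - [0, 0, -0.503]
    - [0, 0, -0.628]

```text
t: 4.7
eef_pos: [0.6213, -0.0462, 0.1157]
tool_rot: [-2.787, 0.443, -2.579]
force: [1.1, 6.5, 5.0]
opening: 0.0167
```

```bash
python3 chk.py i_top
```

```text
4.75 0.016397356094630684 [-1.3  3.8  4.2] [0.52 0.25 1.14] [-0.01  0.65 -0.01  2.23  2.81  0.31 -0.75]
ang -36.5277445585734 tilt 0.25372312287546356
r 119.77173052170986 pos ang -38.30325837269009 h -8.297992774940594
yellow 19 [328.2 132.9] r 0.06 cw from uphill(deg) 1.9
yellow 5 [317.8 160.8] r 0.014 cw from uphill(deg) -111.2
```

View pics/i_top.png

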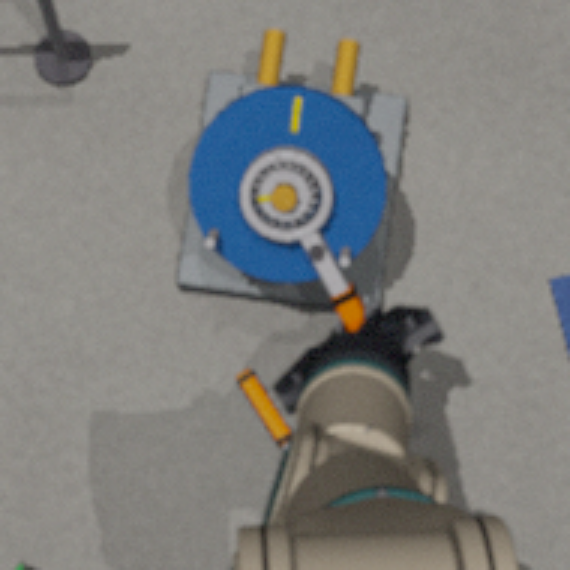

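The handle is now beside the right pin (345,257), and the nut mark stayed at (264,199). Driving two strokes clockwise.

Request:
play_rows:
  jaw: [1, 1, 1, 1, 1]
  slide:
    - [-0.9, 15, 0]
    - [-3.8, 29.8, 0]
    - [-8.4, 44.2, 0]
    - [-14.8, 57.8, 0]
    - [-22.9, 70.5, 0]
  dr:
    - [0, 0, 0.126]
    - [0, 0, 0.251]
    - [0, 0, 0.377]
    - [0, 0, 0.503]
    - [0, 0, 0.628]

```text
t: 5.25
eef_pos: [0.6127, 0.024, 0.1034]
tool_rot: [3.141, 0.561, 2.981]
force: [-0.7, -3.6, 5.9]
opening: 0.0166
```

Request:
play_rows:
  jaw: [1, 1, 1, 1, 1]
  slide:
    - [-0.9, 15, 0]
    - [-3.8, 29.8, 0]
    - [-8.4, 44.2, 0]
    - [-14.8, 57.8, 0]
    - [-22.9, 70.5, 0]
  dr:
    - [0, 0, 0.126]
    - [0, 0, 0.251]
    - [0, 0, 0.377]
    - [0, 0, 0.503]
    - [0, 0, 0.628]

```text
t: 5.75
eef_pos: [0.6413, 0.0904, 0.1145]
tool_rot: [2.791, 0.443, 2.274]
force: [-5.6, -2.5, 5.4]
opening: 0.0166
```

```bash
python3 chk.py j_top
```

```text
5.8 0.016767309547433103 [-4.6 -1.2  3.2] [-0.27  1.02 -1.13] [-0.18  0.68 -0.19  2.13  2.02  0.4  -1.48]
ang 36.72380228466505 tilt 0.16015483717125206
r 117.51261144049407 pos ang 35.795307685746856 h -8.771925266853769
yellow 19 [328.2 132.9] r 0.06 cw from uphill(deg) 1.9
yellow 6 [320.7 155.3] r 0.012 cw from uphill(deg) -46.3
```

View pics/j_top.png

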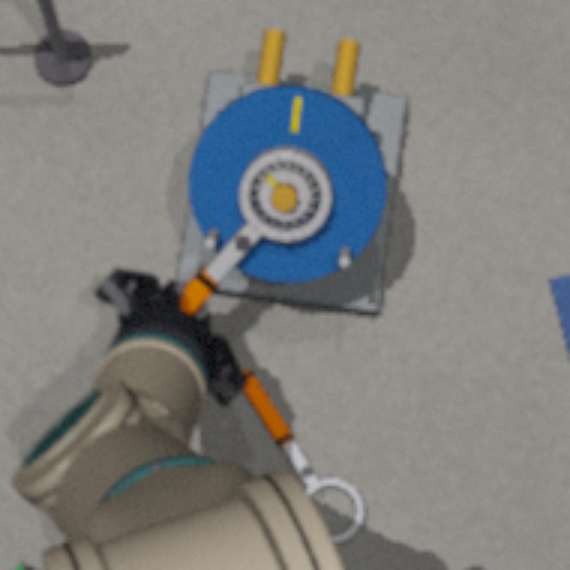

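The mark has advanced to (272,181), about 45–50° short of home. Back again.

Request:
play_rows:
  jaw: [1, 1, 1, 1, 1]
  slide:
    - [-0.9, -15, 0]
    - [-3.8, -29.8, 0]
    - [-8.4, -44.2, 0]
    - [-14.8, -57.8, 0]
    - [-22.9, -70.5, 0]
  dr:
    - [0, 0, -0.126]
    - [0, 0, -0.251]
    - [0, 0, -0.377]
    - [0, 0, -0.503]
    - [0, 0, -0.628]

```text
t: 6.3
eef_pos: [0.6126, 0.0259, 0.1033]
tool_rot: [-3.139, 0.56, 2.996]
force: [0.1, 3.5, 5.3]
opening: 0.0165
```

Request:
play_rows:
  jaw: [1, 1, 1, 1, 1]
  slide:
    - [-0.9, -15, 0]
    - [-3.8, -29.8, 0]
    - [-8.4, -44.2, 0]
    - [-14.8, -57.8, 0]
    - [-22.9, -70.5, 0]
  dr:
    - [0, 0, -0.126]
    - [0, 0, -0.251]
    - [0, 0, -0.377]
    - [0, 0, -0.503]
    - [0, 0, -0.628]

```text
t: 6.8
eef_pos: [0.6213, -0.0462, 0.1156]
tool_rot: [-2.787, 0.443, -2.578]
force: [-0.1, 5.6, 5.0]
opening: 0.0164
```

Request:
play_rows:
  jaw: [1, 1, 1, 1, 1]
  slide:
    - [-0.9, 15, 0]
    - [-3.8, 29.8, 0]
    - [-8.4, 44.2, 0]
    - [-14.8, 57.8, 0]
    - [-22.9, 70.5, 0]
  dr:
    - [0, 0, 0.126]
    - [0, 0, 0.251]
    - [0, 0, 0.377]
    - [0, 0, 0.503]
    - [0, 0, 0.628]

```text
t: 7.3
eef_pos: [0.6127, 0.0238, 0.1034]
tool_rot: [-3.141, 0.561, 2.983]
force: [-2.1, -2.9, 6.5]
opening: 0.0169
```

```bash
python3 chk.py k_top
```

```text
7.35 0.01660399348223331 [-4.1 -0.3  6. ] [-0.09  0.03 -0.83] [-0.09  0.68 -0.15  2.25  2.42  0.41 -1.16]
ang 0.6107460976418696 tilt 0.18639681695139235
r 118.50555863387154 pos ang -0.44671363341990494 h -8.578267285056139
yellow 18 [328.2 132.8] r 0.06 cw from uphill(deg) 2.0
yellow 7 [322.7 154.3] r 0.012 cw from uphill(deg) -20.8
```

View pics/k_top.png

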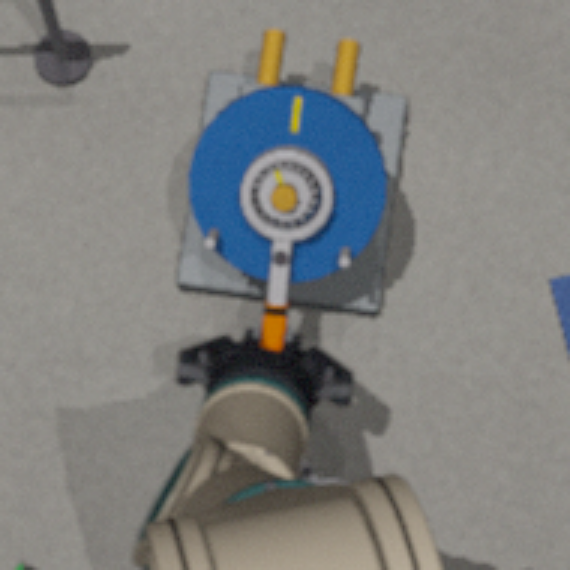

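The mark is at (278,177), roughly 20–28° short, so I go on in smaller steps and watch the force.

Request:
play_rows:
  jaw: [1, 1, 1, 1, 1]
  slide:
    - [-0.1, 5.9, 0]
    - [-0.6, 11.7, 0]
    - [-1.3, 17.6, 0]
    - [-2.3, 23.4, 0]
    - [-3.6, 29, 0]
  dr:
    - [0, 0, 0.049]
    - [0, 0, 0.098]
    - [0, 0, 0.147]
    - [0, 0, 0.195]
    - [0, 0, 0.244]

```text
t: 7.85
eef_pos: [0.6195, 0.0514, 0.1049]
tool_rot: [2.994, 0.542, 2.701]
force: [-4.3, -2.6, 5.9]
opening: 0.0168
```

```bash
python3 chk.py l_top
```

```text
7.9 0.016767815007341286 [-3.5 -2.5  4.9] [-0.47  0.43 -0.29] [-0.13  0.68 -0.18  2.22  2.28  0.42 -1.3 ]
ang 14.245552840186166 tilt 0.21734142805432627
r 118.1766158615418 pos ang 12.491813993753297 h -8.697832168184316
yellow 19 [328.2 132.9] r 0.06 cw from uphill(deg) 1.9
yellow 6 [324.  154.5] r 0.011 cw from uphill(deg) -6.7
```

Request:
play_rows:
  jaw: [1, 1, 1, 1]
  slide:
    - [0, 3.1, 0]
    - [-0.2, 6.3, 0]
    - [-0.4, 9.4, 0]
    - [-0.7, 12.5, 0]
  dr:
    - [0, 0, 0.026]
    - [0, 0, 0.052]
    - [0, 0, 0.079]
    - [0, 0, 0.105]

```text
t: 8.3
eef_pos: [0.624, 0.0627, 0.1066]
tool_rot: [2.934, 0.523, 2.582]
force: [-5.5, -2.5, 4.0]
opening: 0.0167
```

```bash
python3 chk.py m_top
```

```text
8.35 0.016713406618790567 [-4.9 -2.8  4.8] [-0.65  0.52 -0.15] [-0.14  0.68 -0.19  2.2   2.21  0.42 -1.35]
ang 20.144298221645244 tilt 0.23152825082031347
r 118.02498180238359 pos ang 18.198303226810534 h -8.7398585112003
yellow 20 [328.1 133.2] r 0.059 cw from uphill(deg) 1.9
yellow 6 [324.8 154.3] r 0.011 cw from uphill(deg) 2.6
```

View pics/m_top.png

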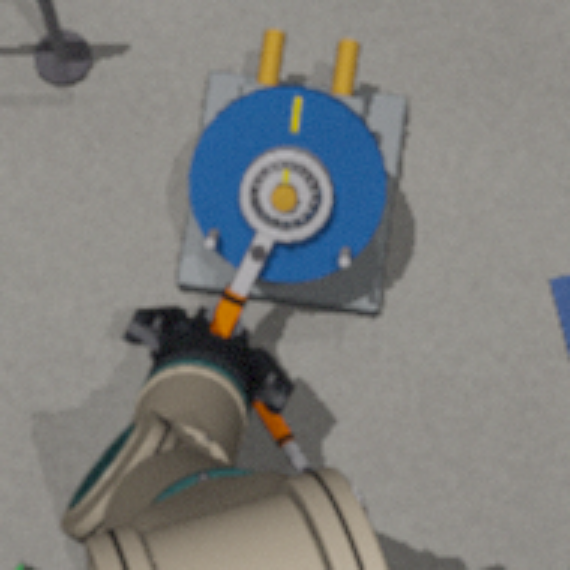

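The mark at (286,175) is nearly in line with the deck line (296,115), and there is no stop force yet. Creeping on.

Request:
play_rows:
  jaw: [1, 1, 1]
  slide:
    - [0, 2.1, 0]
    - [-0.1, 4.2, 0]
    - [-0.1, 4.2, 0]
  dr:
    - [0, 0, 0.017]
    - [0, 0, 0.035]
    - [0, 0, 0.035]

```text
t: 8.65
eef_pos: [0.6259, 0.0667, 0.1074]
tool_rot: [2.914, 0.515, 2.544]
force: [-4.8, -1.2, 4.5]
opening: 0.0165
```

Request:
play_rows:
  jaw: [1, 1, 1]
  slide:
    - [0, 2.1, 0]
    - [-0.1, 4.2, 0]
    - [-0.1, 4.2, 0]
  dr:
    - [0, 0, 0.017]
    - [0, 0, 0.035]
    - [0, 0, 0.035]

```text
t: 8.95
eef_pos: [0.6278, 0.0702, 0.1082]
tool_rot: [2.896, 0.507, 2.505]
force: [-5.0, -2.2, 5.5]
opening: 0.0167
```

```bash
python3 chk.py n_top
```

```text
9.0 0.016658402370142544 [-4.6 -1.   6.2] [-0.59  0.56 -0.01] [-0.15  0.68 -0.19  2.18  2.17  0.42 -1.39]
ang 24.04118467322581 tilt 0.23809070136847116
r 117.93425556379965 pos ang 22.021176740842552 h -8.760569763364833
yellow 19 [328.2 132.9] r 0.06 cw from uphill(deg) 1.9
yellow 7 [325. 154.] r 0.012 cw from uphill(deg) 3.7
```

Request:
play_rows:
  jaw: [1, 1, 1]
  slide:
    - [0, 2.1, 0]
    - [-0.1, 4.2, 0]
    - [-0.1, 4.2, 0]
  dr:
    - [0, 0, 0.017]
    - [0, 0, 0.035]
    - [0, 0, 0.035]

```text
t: 9.3
eef_pos: [0.6294, 0.073, 0.1089]
tool_rot: [2.879, 0.498, 2.467]
force: [-6.9, -2.2, 5.4]
opening: 0.017
```

Request:
play_rows:
  jaw: [1, 1, 1]
  slide:
    - [0, 2.1, 0]
    - [-0.1, 4.2, 0]
    - [-0.1, 4.2, 0]
  dr:
    - [0, 0, 0.017]
    - [0, 0, 0.035]
    - [0, 0, 0.035]

```text
t: 9.6
eef_pos: [0.6309, 0.0757, 0.1095]
tool_rot: [2.862, 0.489, 2.429]
force: [-7.7, -4.4, 5.7]
opening: 0.0169
```

```bash
python3 chk.py o_top
```

```text
9.65 0.016470329190267984 [-7.8 -4.7  5.7] [-1.27  1.02  0.2 ] [-0.16  0.68 -0.19  2.17  2.12  0.41 -1.42]
ang 27.971904247733708 tilt 0.36766826957605436
r 117.92523599134354 pos ang 25.188520441738888 h -8.817748151794486
yellow 20 [328.1 133.2] r 0.059 cw from uphill(deg) 1.9
yellow 8 [324.9 154.4] r 0.011 cw from uphill(deg) 3.1
```

View pics/o_top.png

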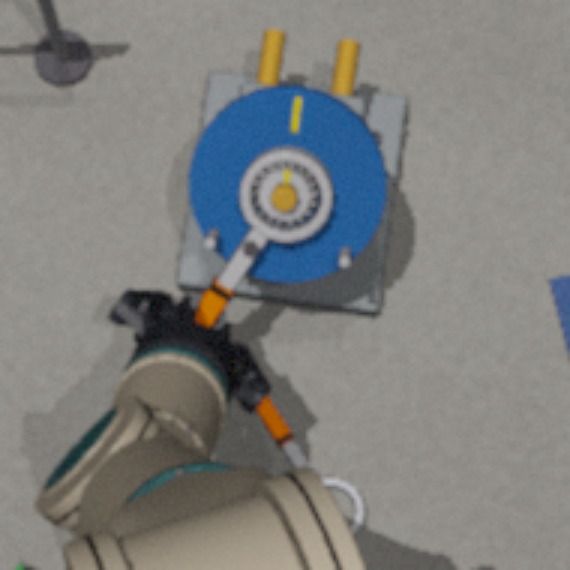

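The force and twist are rising and the tool lags, while the mark has stopped moving, so it is probably at the stop. One more small push to confirm.

Request:
play_rows:
  jaw: [1, 1, 1]
  slide:
    - [0, 2.1, 0]
    - [-0.1, 5, 0]
    - [-0.1, 5, 0]
  dr:
    - [0, 0, 0.017]
    - [0, 0, 0.025]
    - [0, 0, 0.025]

```text
t: 9.95
eef_pos: [0.6324, 0.0782, 0.1101]
tool_rot: [2.853, 0.481, 2.402]
force: [-11.1, -6.1, 5.5]
opening: 0.0162
```

```bash
python3 chk.py p_top
python3 - <<'E'
from h import *
f=bot.grab_frame("scene");cv2.imwrite("pics/p_scene.png",cv2.resize(f["pixels"][225:315,330:480],None,fx=5,fy=5,interpolation=cv2.INTER_CUBIC))
f=bot.grab_frame("wrist");cv2.imwrite("pics/p_wrist.png",f["pixels"])
E
```

```text
10.0 0.016697848280348624 [-11.2  -6.8   5.7] [-1.63  1.43 -0.08] [-0.17  0.68 -0.19  2.16  2.1   0.41 -1.42]
ang 29.44792396168025 tilt 0.5350482702582988
r 117.85676393531544 pos ang 26.5983828007036 h -8.886724015908571
yellow 19 [328.2 133.1] r 0.059 cw from uphill(deg) 2.0
yellow 7 [325. 154.] r 0.012 cw from uphill(deg) 3.7
```

View pics/p_scene.png

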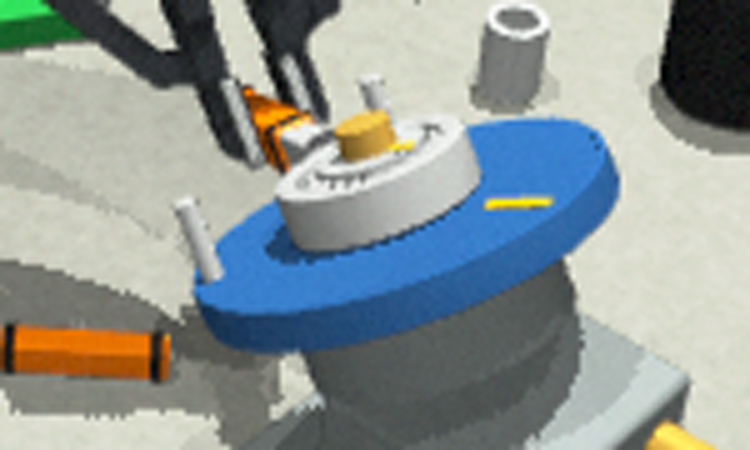

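The deck line (518,204) and nut mark (402,147) are in line with the stub. The handle is about 10° short of the pin and held by about 13 N, so the nut is on its stop. Backing off to unload before the lift.

Request:
play_rows:
  jaw: [1, 1, 1, 1]
  slide:
    - [0, -3, 0]
    - [-0.1, -7, 0]
    - [-0.2, -9, 0]
    - [-0.2, -9, 0]
  dr:
    - [0, 0, -0.02]
    - [0, 0, -0.05]
    - [0, 0, -0.07]
    - [0, 0, -0.07]

```text
t: 10.5
eef_pos: [0.6303, 0.073, 0.1094]
tool_rot: [2.882, 0.501, 2.475]
force: [-5.6, -3.1, 5.3]
opening: 0.0166
```

```bash
python3 chk.py q_top
```

```text
10.55 0.017011656038825575 [-5.5 -2.3  5.6] [-0.45  0.42 -0.51] [-0.16  0.68 -0.19  2.18  2.14  0.41 -1.4 ]
ang 25.612220644827488 tilt 0.31545706998431805
r 116.93361912516512 pos ang 23.879468051465487 h -8.767886701979137
yellow 18 [328.2 132.8] r 0.06 cw from uphill(deg) 2.0
yellow 7 [325. 154.] r 0.012 cw from uphill(deg) 3.7
```

Request:
play_rows:
  jaw: [1, 1, 1, 1, 1]
  slide:
    - [0, 0, -4]
    - [0, 0, -9]
    - [0, 0, -15]
    - [0, 0, -22]
    - [0, 0, -30]
  dr:
    - [0, 0, 0]
    - [0, 0, 0]
    - [0, 0, 0]
    - [0, 0, 0]
    - [0, 0, 0]
  newtons: 80

```text
t: 11.05
eef_pos: [0.6194, 0.0733, 0.1365]
tool_rot: [2.879, 0.509, 2.468]
force: [14.8, -9.4, -5.2]
opening: 0.016
```

```bash
python3 chk.py r_top
```

```text
11.1 0.01584085101701482 [ 2.  -2.1  3.3] [-0.72 -0.67 -0.45] [-0.2   0.61 -0.15  2.2   2.08  0.38 -1.35]
ang 25.751718466241236 tilt 0.625790536043408
r 112.43103904941863 pos ang 24.6940358606799 h 21.12497585146009
yellow 18 [328.2 132.8] r 0.06 cw from uphill(deg) 2.0
yellow 6 [325.2 153.7] r 0.013 cw from uphill(deg) 4.7
```

View pics/r_top.png

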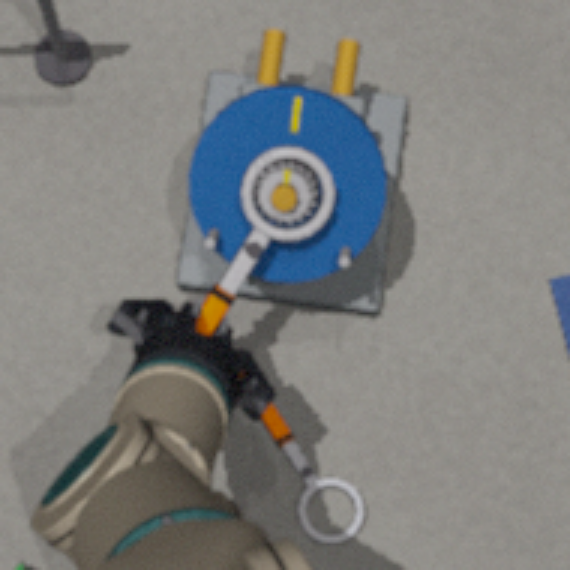

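The ring has risen off the nut, centred round the stub (284,197), and the mark stayed at its line. Lifting on.

Request:
play_rows:
  jaw: [1, 1, 1, 1, 1]
  slide:
    - [0, 0, -12]
    - [0, 0, -25]
    - [0, 0, -40]
    - [0, 0, -55]
    - [0, 0, -60]
  dr:
    - [0, 0, 0]
    - [0, 0, 0]
    - [0, 0, 0]
    - [0, 0, 0]
    - [0, 0, 0]

```text
t: 11.6
eef_pos: [0.5831, 0.0835, 0.1862]
tool_rot: [2.879, 0.499, 2.476]
force: [-0.5, 0.1, -3.1]
opening: 0.0162
```

```bash
python3 chk.py s_top;python3 - <<'E'
from h import *
f=bot.grab_frame("scene");cv2.imwrite("pics/s_scene.png",f["pixels"])
f=bot.grab_frame("wrist");cv2.imwrite("pics/s_wrist.png",f["pixels"])
E
```

```text
11.65 0.016005313989556093 [ 0.3  0.2 -2.7] [ 0.24  0.97 -0.01] [-0.31  0.48 -0.04  2.24  1.86  0.29 -1.17]
ang 25.525420863399564 tilt 0.017956862720596965
r 118.90256277208027 pos ang 25.30414139459642 h 81.99337247919377
yellow 19 [328.2 132.9] r 0.06 cw from uphill(deg) 1.9
yellow 6 [295.3 205.8] r 0.129 cw from uphill(deg) -155.9
```

View pics/s_scene.png

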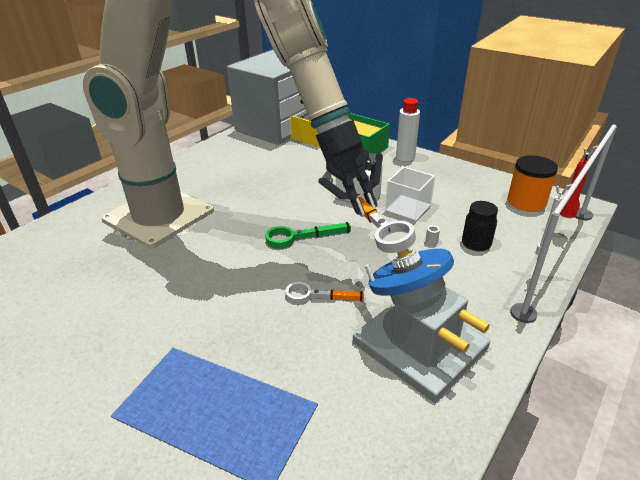

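View pics/s_wrist.png

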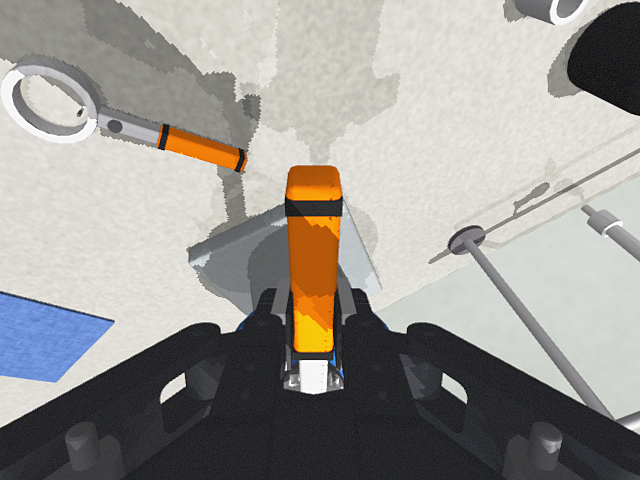

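The wrench is clear of nut and stub; in the wrist view its end looks raised, meaning the ring droops in the grip. I measure that tilt from depth.

```bash
cat > tilt.py <<'E'
from h import *
f=bot.grab_frame("wrist"); p,R,o=cur(); P=cloud(f); H=hsv(f)
m=((H[...,0]>5)&(H[...,0]<28)&(H[...,1]>150)&(H[...,2]>100)&(f["depth"]>0)).astype(np.uint8)
k,l,st,ce=cv2.connectedComponentsWithStats(m)
for i in range(1,k):
    if st[i,4]<1500: continue
    X=R.inv().apply(P[l==i]-p)*1000; x,y=X[:,0],X[:,1]
    w=np.ones(len(X))>0
    for _ in range(4):
        c=np.linalg.lstsq(np.c_[x,y,x*0+1][w],X[w,2],rcond=None)[0]; r=X[:,2]-np.c_[x,y,x*0+1]@c; w=abs(r)<1.5
    print(st[i],"x",x.min().round(1),x.max().round(1),"y",y.min().round(1),y.max().round(1),"plane",c.round(3),"pitch deg",np.degrees(np.arctan(c[0])).round(2),"roll",np.degrees(np.arctan(c[1])).round(2),w.mean().round(2))
E
python3 tilt.py
```

```text
[ 164  127   76   43 1609] x 45.8 79.3 y -115.4 -61.1 plane [-7.70000e-02  4.32000e-01  1.85386e+02] pitch deg -4.43 roll 23.37 0.4
[ 286  166   56   35 1792] x 48.9 58.8 y -8.4 9.4 plane [ 1.57200e+00 -3.60000e-02 -1.16888e+02] pitch deg 57.53 roll -2.08 0.53
[ 287  216   53  137 6103] x -61.2 43.7 y -26.1 9.5 plane [-3.9000e-01 -2.0000e-03 -1.6798e+01] pitch deg -21.29 roll -0.11 0.96
```

The wrench has pivoted about 21° in the grip, ring down. I will tilt the tool so that the wrench lies level over the mat. Straight up first.

```bash
cat >> h.py <<'E'
MATC=np.array([.5514,-.3207]); MA=np.radians(12)
def place(hgt,tilt,zc=.006,off=.050):
    hp=np.array([-np.cos(MA),-np.sin(MA),0]); u=np.array([0,0,1.]); c,s=np.cos(tilt),np.sin(tilt)
    x=c*hp-s*u; z=-s*hp-c*u; M=Ro.from_matrix(np.c_[x,np.cross(z,x),z])
    return np.r_[MATC,0.014+hgt]+off*hp+zc*z,M
E
python3 - <<'E'
from h import *
p,R,o=cur(); print("up 90:",R.inv().apply([0,0,90]).round(1))
print("out+up",R.inv().apply([-60,0,90]).round(1))
p,M=place(.15,np.radians(21.3));print(p);go(p,M)
E
```

```text
up 90: [-43.   20.4 -76.4]
out+up [  -1.6   -9.5 -107.7]
[ 0.5046245  -0.33064244  0.15840985]
slide [-157.3 -391.5   15. ] dr [-0.121  0.22  -0.767] | 422.0 46.3
```

Request:
play_rows:
  jaw: [1, 1, 1, 1, 1]
  slide:
    - [-6, 3, -11]
    - [-14, 7, -25]
    - [-22, 10, -38]
    - [-29, 14, -51]
    - [-29, 14, -51]
  dr:
    - [0, 0, 0]
    - [0, 0, 0]
    - [0, 0, 0]
    - [0, 0, 0]
    - [0, 0, 0]
  newtons: 110

```text
t: 12.3
eef_pos: [0.5851, 0.0832, 0.247]
tool_rot: [2.877, 0.501, 2.473]
force: [0.8, 0.8, -2.9]
opening: 0.0152
```

```bash
python3 tilt.py
python3 - <<'E'
from h import *
p,R,o=cur();print(p,o["q"].round(2),o["force"],o["opening"],o["t"])
p,M=place(.15,np.radians(21.3));go(p,M)
E
```

```text
[ 286  165   56   36 1810] x 48.0 58.2 y -7.8 10.1 plane [ 1.61100e+00 -1.60000e-02 -1.17944e+02] pitch deg 58.17 roll -0.94 0.49
[ 287  216   53  137 5967] x -28.3 42.9 y -30.3 10.0 plane [-3.8700e-01 -2.0000e-03 -1.7381e+01] pitch deg -21.14 roll -0.14 0.96
[0.58446699 0.08288659 0.24588378] [-0.31  0.37 -0.04  2.18  1.24  0.28 -0.53] [ 0.32946153 -0.22332646 -2.27864249] 0.015352643318650716 12.35
slide [-127.9 -405.3   66.3] dr [-0.122  0.222 -0.769] | 430.0 46.4
```

Run:
```python
from h import *
p,M=place(.235,np.radians(21.2));s,d=go(p,M)
for k in (.08,.16,.24,.32,.4): print((s*k).round(0),(d*k).round(3))
```

```text
slide [-168.6 -385.9   -5.7] dr [-0.121  0.224 -0.769] | 421.0 46.4
[-13. -31.  -0.] [-0.01   0.018 -0.062]
[-27. -62.  -1.] [-0.019  0.036 -0.123]
[-40. -93.  -1.] [-0.029  0.054 -0.185]
[ -54. -123.   -2.] [-0.039  0.072 -0.246]
[ -67. -154.   -2.] [-0.048  0.089 -0.308]
```

Request:
play_rows:
  jaw: [1, 1, 1, 1, 1]
  slide:
    - [-13, -31, 0]
    - [-27, -62, -1]
    - [-40, -93, -1]
    - [-54, -123, -2]
    - [-67, -154, -2]
  dr:
    - [-0.01, 0.018, -0.062]
    - [-0.019, 0.036, -0.123]
    - [-0.029, 0.054, -0.185]
    - [-0.039, 0.072, -0.246]
    - [-0.048, 0.089, -0.308]

```text
t: 12.85
eef_pos: [0.5566, -0.058, 0.2409]
tool_rot: [2.992, 0.471, 2.793]
force: [-0.1, -1.2, -3.0]
opening: 0.0154
```

Run:
```python
from h import *
p,R,o=cur();print(p,o["q"].round(2),o["opening"])
p,M=place(.235,np.radians(21.2));s,d=go(p,M)
for k in (.14,.28,.42,.56,.7): print((s*k).round(0),(d*k).round(3))
```

```text
[ 0.55664857 -0.05796201  0.24085799] [ 0.55  0.38 -0.65  2.21  1.12  0.26  0.21] 0.015426214487075752
slide [ -40.6 -273.6  -23.3] dr [-0.081  0.136 -0.5  ] | 278.0 30.0
[ -6. -38.  -3.] [-0.011  0.019 -0.07 ]
[-11. -77.  -7.] [-0.023  0.038 -0.14 ]
[ -17. -115.  -10.] [-0.034  0.057 -0.21 ]
[ -23. -153.  -13.] [-0.046  0.076 -0.28 ]
[ -28. -192.  -16.] [-0.057  0.095 -0.35 ]
```

Request:
play_rows:
  jaw: [1, 1, 1, 1, 1]
  slide:
    - [-6, -38, -3]
    - [-11, -77, -7]
    - [-17, -115, -10]
    - [-23, -153, -13]
    - [-28, -192, -16]
  dr:
    - [-0.011, 0.019, -0.07]
    - [-0.023, 0.038, -0.14]
    - [-0.034, 0.057, -0.21]
    - [-0.046, 0.076, -0.28]
    - [-0.057, 0.095, -0.35]

```text
t: 13.35
eef_pos: [0.5204, -0.2437, 0.2425]
tool_rot: [3.104, 0.41, -3.096]
force: [1.7, 0.6, -4.9]
opening: 0.0153
```

Run:
```python
from h import *
p,R,o=cur();print(p,o["q"].round(2),o["opening"])
p,M=place(.12,np.radians(21.2));s,d=go(p,M)
```

```text
[ 0.52042518 -0.24368097  0.24247045] [ 1.31  0.65 -1.19  2.02  0.82  0.58  1.31] 0.015304496551482244
slide [ 63.6 -89.7  93.5] dr [-0.025  0.043 -0.151] | 144.0 9.1
```

Request:
play_rows:
  jaw: [1, 1, 1, 1, 1]
  slide:
    - [10, -15, 16]
    - [20, -30, 31]
    - [30, -45, 47]
    - [32, -45, 47]
    - [32, -45, 47]
  dr:
    - [-0.004, 0.007, -0.025]
    - [-0.008, 0.014, -0.05]
    - [-0.012, 0.021, -0.075]
    - [-0.012, 0.021, -0.075]
    - [-0.012, 0.021, -0.075]

```text
t: 13.85
eef_pos: [0.5129, -0.2854, 0.1848]
tool_rot: [3.122, 0.391, -3.02]
force: [0.4, -0.2, -2.9]
opening: 0.0152
```

```bash
python3 tilt.py;python3 - <<'E'
from h import *
p,R,o=cur();print(p,o["q"].round(2),o["opening"])
p,M=place(.12,np.radians(21.2));s,d=go(p,M)
E
```

```text
[ 286  166   56   34 1746] x 50.3 59.9 y -9.0 8.6 plane [ 1.65000e+00  1.70000e-02 -1.22268e+02] pitch deg 58.78 roll 0.99 0.54
[ 288  216   52  136 5932] x -22.9 44.8 y -10.3 8.6 plane [-3.8900e-01 -2.0000e-03 -1.5294e+01] pitch deg -21.28 roll -0.11 0.96
[ 0.51386854 -0.2847371   0.1859916 ] [ 1.31  0.76 -1.11  2.01  0.92  0.55  1.4 ] 0.015045980081908683
slide [ 35.8 -45.3  46.7] dr [-0.013  0.024 -0.079] | 74.0 4.8
```

Request:
play_rows:
  jaw: [1, 1, 1, 1, 1]
  slide:
    - [12, -15, 16]
    - [24, -30, 31]
    - [36, -45, 47]
    - [36, -45, 47]
    - [36, -45, 47]
  dr:
    - [-0.004, 0.008, -0.026]
    - [-0.009, 0.016, -0.053]
    - [-0.013, 0.024, -0.079]
    - [-0.013, 0.024, -0.079]
    - [-0.013, 0.024, -0.079]

```text
t: 14.4
eef_pos: [0.5055, -0.3301, 0.1294]
tool_rot: [-3.141, 0.372, -2.932]
force: [-0.5, -0.2, -3.2]
opening: 0.0149
```

```bash
python3 tilt.py;python3 - <<'E'
from h import *
p,R,o=cur();print(p,o["q"].round(2),o["opening"])
p,M=place(.12,np.radians(21.2));s,d=go(p,M)
for n_ in("top","scene"):
    f=bot.grab_frame(n_);cv2.imwrite(f"pics/t_{n_}.png",f["pixels"])
E
```

```text
[ 286  165   56   35 1759] x 49.5 59.5 y -9.1 8.7 plane [ 1.67600e+00 -2.70000e-02 -1.22683e+02] pitch deg 59.18 roll -1.57 0.52
[ 288  216   52  136 5958] x -23.9 44.1 y -9.0 8.7 plane [-3.8800e-01 -2.0000e-03 -1.5946e+01] pitch deg -21.23 roll -0.12 0.97
[ 0.50585489 -0.32977754  0.12993676] [ 1.33  0.87 -1.05  1.97  1.01  0.56  1.52] 0.015129272180590621
slide [ 1.9 -0.6  0.9] dr [-0.001  0.002  0.001] | 2.0 0.2
```

View pics/t_top.png

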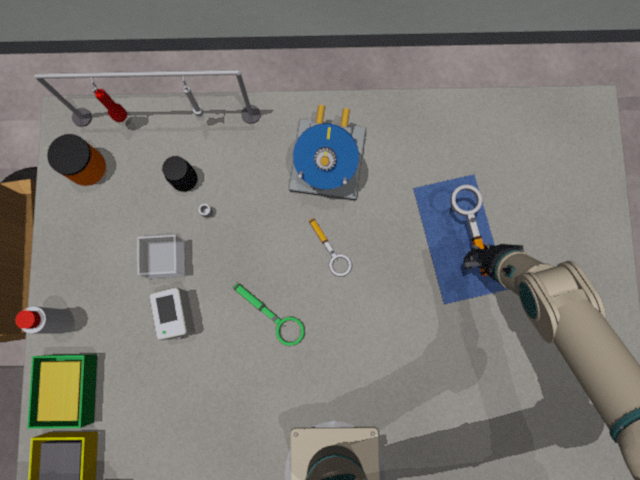

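View pics/t_scene.png

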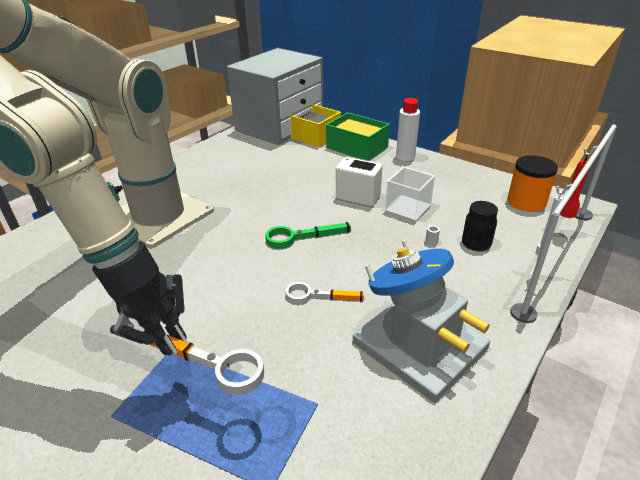

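The wrench hangs level over the mat (ring at top (466,200)), with the mat around it. Before laying it down, I check the bare nut's mark in both views.

Run:
```python
from h import *
s=np.cross(h0,n)
for nm,(r0,r1,c0,c1) in {"top":(115,205,280,370),"scene":(230,300,360,460)}.items():
    f=bot.grab_frame(nm);H=hsv(f)
    cv2.imwrite(f"pics/u_{nm}.png",cv2.resize(f["pixels"][r0:r1,c0:c1],None,fx=6,fy=6,interpolation=cv2.INTER_CUBIC))
    m=(H[...,0]>20)&(H[...,0]<36)&(H[...,1]>120)&(H[...,2]>130); q=np.zeros_like(m);q[r0:r1,c0:c1]=m[r0:r1,c0:c1]
    k,l,st,ce=cv2.connectedComponentsWithStats(q.astype(np.uint8))
    for i in range(1,k):
        if st[i,4]<3: continue
        for hh in (0,.021):
            X=rayplane(f,ce[i],C+hh*n,n)-C
            print(nm,st[i,4],ce[i].round(1),hh,"r",np.hypot(X@h0,X@s).round(4),"lat",(X@s).round(4),"up",(-X@h0).round(4),"cw",np.degrees(np.arctan2(-(X@s),-(X@h0))).round(1))
```

```text
top 37 [319.1 118.3] 0 r 0.0877 lat 0.0225 up 0.0847 cw -14.8
top 37 [319.1 118.3] 0.021 r 0.0912 lat 0.0214 up 0.0887 cw -13.5
top 57 [344.3 120. ] 0 r 0.0939 lat -0.033 up 0.0879 cw 20.5
top 57 [344.3 120. ] 0.021 r 0.0976 lat -0.0331 up 0.0918 cw 19.8
top 20 [328.1 133.2] 0 r 0.0546 lat -0.0013 up 0.0546 cw 1.3
top 20 [328.1 133.2] 0.021 r 0.0591 lat -0.002 up 0.059 cw 1.9
top 47 [324.5 159.2] 0 r 0.0049 lat -0.0003 up -0.0049 cw 176.4
top 47 [324.5 159.2] 0.021 r 0.0011 lat -0.001 up 0.0005 cw 63.2
scene 29 [402.4 249.2] 0 r 0.1141 lat 0.0775 up -0.0838 cw -137.2
scene 29 [402.4 249.2] 0.021 r 0.0404 lat 0.0271 up -0.0299 cw -137.8
scene 7 [408.6 253.7] 0 r 0.0712 lat 0.0535 up -0.047 cw -131.3
scene 7 [408.6 253.7] 0.021 r 0.0065 lat 0.0051 up 0.004 cw -51.8
scene 16 [432.2 265.2] 0 r 0.0521 lat -0.0005 up 0.0521 cw 0.6
scene 16 [432.2 265.2] 0.021 r 0.1052 lat -0.0447 up 0.0952 cw 25.2
```

View pics/u_top.png

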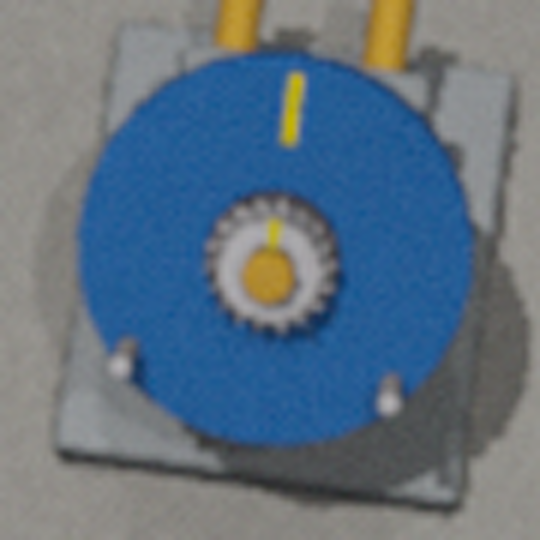

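View pics/u_scene.png

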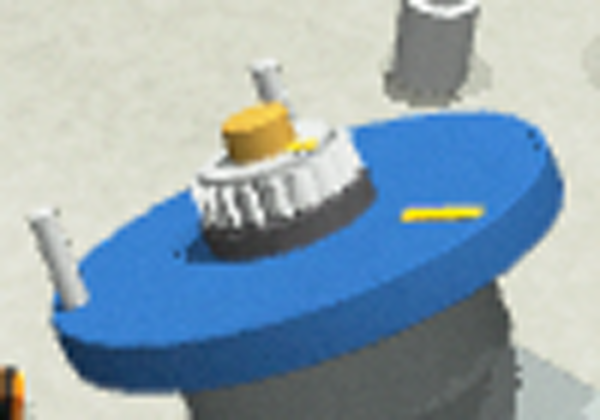

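The nut mark at (275,233) is parallel to and in line with the deck line at (292,110), and the scene view agrees, so the nut is home. Lowering the wrench.

Run:
```python
from h import *
for hg in (.06,.015,0):
    p,M=place(hg,np.radians(21.0));go(p,M)
```

```text
slide [22.6  0.3 56.7] dr [-0.002  0.004  0.001] | 61.0 0.3
slide [38.9  0.4 98.6] dr [-0.002  0.004  0.001] | 106.0 0.3
slide [ 44.4   0.4 112.6] dr [-0.002  0.004  0.001] | 121.0 0.3
```

Request:
play_rows:
  jaw: [1, 1, 1, 1, 1]
  slide:
    - [10, 0, 25]
    - [20, 0, 51]
    - [30, 0, 75]
    - [38, 0, 96]
    - [38, 0, 96]
  dr:
    - [0, 0, 0]
    - [0, 0, 0]
    - [0, 0.004, 0]
    - [0, 0.004, 0]
    - [0, 0.004, 0]

```text
t: 15.15
eef_pos: [0.5023, -0.3307, 0.0228]
tool_rot: [3.14, 0.362, -2.933]
force: [-0.8, 0.3, -1.9]
opening: 0.0152
```

```bash
python3 tilt.py
python3 - <<'E'
from h import *
p,R,o=cur();print(p,o["force"],o["q"].round(2),o["t"])
p,M=place(0,np.radians(21.0));go(p,M)
f=bot.grab_frame("scene");cv2.imwrite(f"pics/v_scene.png",cv2.resize(f["pixels"][300:480,80:340],None,fx=3,fy=3))
E
```

```text
[ 286  165   56   36 1793] x 50.3 60.5 y -8.3 9.4 plane [ 1.66700e+00 -2.40000e-02 -1.23178e+02] pitch deg 59.04 roll -1.38 0.53
[ 287  216   53  136 5994] x -22.6 45.1 y -11.1 9.6 plane [-3.9000e-01 -5.0000e-03 -1.4706e+01] pitch deg -21.33 roll -0.27 0.96
[ 0.50356618 -0.33085661  0.02452699] [ 0.69001102  0.46419612 -1.93745489] [ 1.19  0.97 -0.79  2.01  1.3   0.34  1.28] 15.2
slide [ 4.8 -0.  15.4] dr [-0.    -0.002  0.   ] | 16.0 0.1
```

View pics/v_scene.png

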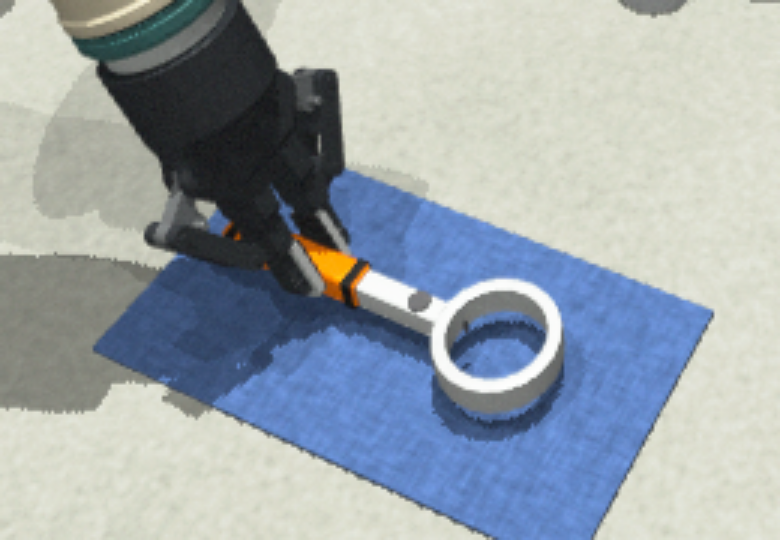

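The ring hovers about 10 mm over the mat, wholly inside it. Slow descent with force checks.

Request:
play_rows:
  jaw: [1, 1, 1, 1]
  slide:
    - [1.2, 0, 3]
    - [2.4, 0, 6]
    - [3.2, 0, 8.5]
    - [3.2, 0, 8.5]
  dr:
    - [0, 0, 0]
    - [0, 0, 0]
    - [0, 0, 0]
    - [0, 0, 0]

```text
t: 15.65
eef_pos: [0.5036, -0.3319, 0.0158]
tool_rot: [-3.14, 0.365, -2.933]
force: [0.2, 0.8, -2.3]
opening: 0.0153
```

Request:
play_rows:
  jaw: [1, 1, 1, 1]
  slide:
    - [0.4, 0, 1]
    - [0.7, 0, 2]
    - [1.1, 0, 3]
    - [1.1, 0, 3]
  dr:
    - [0, 0, 0]
    - [0, 0, 0]
    - [0, 0, 0]
    - [0, 0, 0]

```text
t: 16.05
eef_pos: [0.5037, -0.3316, 0.0124]
tool_rot: [-3.141, 0.365, -2.933]
force: [-0.4, -0.5, -2.8]
opening: 0.0153
```

Run:
```python
from h import *
p,R,o=cur();print(p,o["force"],o["moment"],o["t"])
p,M=place(0,np.radians(21.0));go(p,M)
```

```text
[ 0.50370577 -0.33162729  0.01242092] [-0.35333529 -0.48313915 -2.7803822 ] [-0.1446997   0.74848336 -0.00187641] 16.05
slide [0.4 0.8 4.1] dr [-0.001 -0.001 -0.001] | 4.0 0.1
```

Request:
play_rows:
  jaw: [1, 1, 1]
  slide:
    - [0.3, 0, 1]
    - [0.7, 0, 2]
    - [0.7, 0, 2]
  dr:
    - [0, 0, 0]
    - [0, 0, 0]
    - [0, 0, 0]

```text
t: 16.35
eef_pos: [0.5038, -0.3316, 0.0103]
tool_rot: [-3.141, 0.365, -2.933]
force: [-0.6, -0.3, -2.8]
opening: 0.0152
```

Request:
play_rows:
  jaw: [1, 1, 1]
  slide:
    - [0.2, 0, 0.5]
    - [0.4, 0, 1]
    - [0.4, 0, 1]
  dr:
    - [0, 0, 0]
    - [0, 0, 0]
    - [0, 0, 0]

```text
t: 16.65
eef_pos: [0.5039, -0.3317, 0.0094]
tool_rot: [-3.14, 0.366, -2.933]
force: [-0.6, -0.1, -2.7]
opening: 0.0157
```

Run:
```python
from h import *
p,R,o=cur();print(p,o["force"],o["moment"],o["t"])
p,M=place(0,np.radians(21.0));go(p,M)
f=bot.grab_frame("scene");cv2.imwrite(f"pics/w_scene.png",cv2.resize(f["pixels"][300:480,80:340],None,fx=3,fy=3))
```

```text
[ 0.50390619 -0.33166095  0.0093992 ] [-0.55474938 -0.06357515 -2.68183943] [-0.17464247  0.65219526  0.03121223] 16.65
slide [-0.5  0.8  1.2] dr [-0.001 -0.001 -0.   ] | 2.0 0.1
```

View pics/w_scene.png

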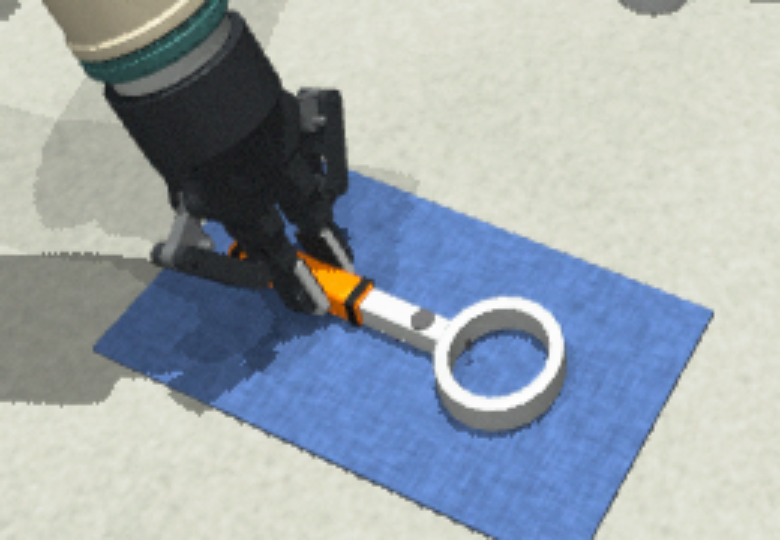

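The ring is almost down (its shadow meets its edge). A little more.

Request:
play_rows:
  jaw: [1, 1, 1]
  slide:
    - [0.2, 0, 0.5]
    - [0.4, 0, 1]
    - [0.4, 0, 1]
  dr:
    - [0, 0, 0]
    - [0, 0, 0]
    - [0, 0, 0]

```text
t: 17.0
eef_pos: [0.5039, -0.3317, 0.0089]
tool_rot: [-3.14, 0.366, -2.933]
force: [-2.9, 0.3, 4.8]
opening: 0.0153
```

Request:
play_rows:
  jaw: [1, 1, 1]
  slide:
    - [0.2, 0, 0.5]
    - [0.4, 0, 1]
    - [0.4, 0, 1]
  dr:
    - [0, 0, 0]
    - [0, 0, 0]
    - [0, 0, 0]

```text
t: 17.3
eef_pos: [0.5039, -0.3317, 0.0089]
tool_rot: [-3.139, 0.367, -2.932]
force: [-8.1, 0.0, 15.2]
opening: 0.0155
```

Run:
```python
from h import *
p,R,o=cur();print(p,o["force"],o["moment"],o["t"])
p,M=place(0,np.radians(21.0));go(p,M)
```

```text
[ 0.50394027 -0.33173567  0.00885336] [-8.05572753  0.0187713  15.2168556 ] [0.34256036 0.98265682 0.15856932] 17.3
slide [-0.6  0.9  0.7] dr [-0.003  0.     0.   ] | 1.0 0.1
```

Contact. I take the load off, then open.

Request:
play_rows:
  jaw: [1, 1]
  slide:
    - [-0.6, 0, -1.4]
    - [-0.6, 0, -1.4]
  dr:
    - [0, 0, 0]
    - [0, 0, 0]
  newtons: 20

```text
t: 17.5
eef_pos: [0.504, -0.3317, 0.0089]
tool_rot: [-3.14, 0.366, -2.933]
force: [-1.6, -1.1, 2.8]
opening: 0.0154
```

Request:
play_rows:
  jaw: [0.72, 0.68, 0.64, 0.6, 0.55]
  slide:
    - [0, 0, 0]
    - [0, 0, 0]
    - [0, 0, 0]
    - [0, 0, 0]
    - [0, 0, 0]
  dr:
    - [0, 0, 0]
    - [0, 0, 0]
    - [0, 0, 0]
    - [0, 0, 0]
    - [0, 0, 0]

```text
t: 18.0
eef_pos: [0.504, -0.3316, 0.0088]
tool_rot: [-3.141, 0.366, -2.933]
force: [0.3, 0.4, -0.6]
opening: 0.038
```

```bash
python3 tilt.py
python3 - <<'E'
from h import *
p,R,o=cur();print(p,o["force"],o["moment"],o["t"],o["opening"])
f=bot.grab_frame("scene");cv2.imwrite(f"pics/x_scene.png",cv2.resize(f["pixels"][300:480,80:340],None,fx=3,fy=3))
f=bot.grab_frame("wrist");cv2.imwrite(f"pics/x_wrist.png",f["pixels"])
E
```

```text
[ 286  165   56   35 1795] x 48.8 58.8 y -8.9 9.0 plane [ 1.63300e+00 -2.40000e-02 -1.19722e+02] pitch deg 58.51 roll -1.39 0.52
[ 287  216   54  137 6200] x -24.6 43.3 y -10.4 9.1 plane [-3.840e-01 -4.000e-03 -1.669e+01] pitch deg -20.99 roll -0.21 0.95
[ 0.50395812 -0.33165427  0.00876724] [-0.40163411  0.33263241 -0.33193473] [-0.03826305  0.43368696 -0.01230825] 18.05 0.03847972107611576
```

View pics/x_wrist.png

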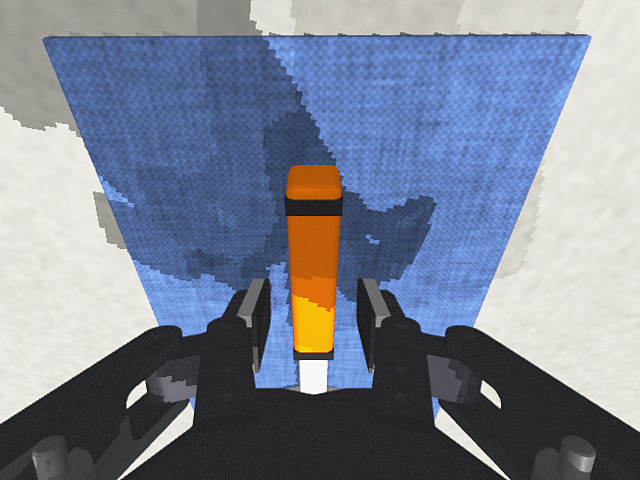

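View pics/x_scene.png

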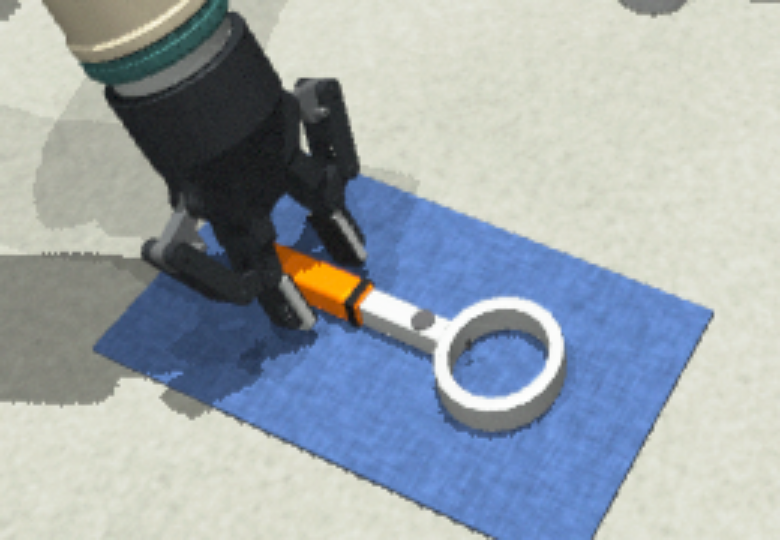

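Released: both pads are clear of the handle (wrist gaps at u 268 and 360), and the wrench lies flat. Retreating along the tool axis.

Request:
play_rows:
  jaw: [0.4, 0.4, 0.4, 0.4, 0.4]
  slide:
    - [0, 0, -10]
    - [0, 0, -30]
    - [0, 0, -60]
    - [0, 0, -95]
    - [0, 0, -130]
  dr:
    - [0, 0, 0]
    - [0, 0, 0]
    - [0, 0, 0]
    - [0, 0, 0]
    - [0, 0, 0]

```text
t: 18.65
eef_pos: [0.4577, -0.3408, 0.1312]
tool_rot: [-3.141, 0.365, -2.932]
force: [0.6, -0.9, -0.3]
opening: 0.0513
```

Request:
play_rows:
  jaw: [0.4, 0.4, 0.4, 0.4]
  slide:
    - [0, 0, -30]
    - [0, 0, -50]
    - [0, 0, -50]
    - [0, 0, -50]
  dr:
    - [0, 0, 0]
    - [0, 0, 0]
    - [0, 0, 0]
    - [0, 0, 0]

```text
t: 19.05
eef_pos: [0.4405, -0.3452, 0.1767]
tool_rot: [-3.14, 0.365, -2.933]
force: [-0.1, -0.1, -0.5]
opening: 0.0513
```

Run:
```python
from h import *
p,R,o=cur();print(p,o["force"],o["t"],o["q"].round(2))
for n_ in("top","scene"):
    f=bot.grab_frame(n_);cv2.imwrite(f"pics/y_{n_}.png",f["pixels"])
```

```text
[ 0.44053511 -0.34516898  0.17671801] [-0.09459679 -0.09332913 -0.4713401 ] 19.05 [ 1.52  0.8  -1.17  2.02  0.87  0.62  1.68]
```

View pics/y_top.png

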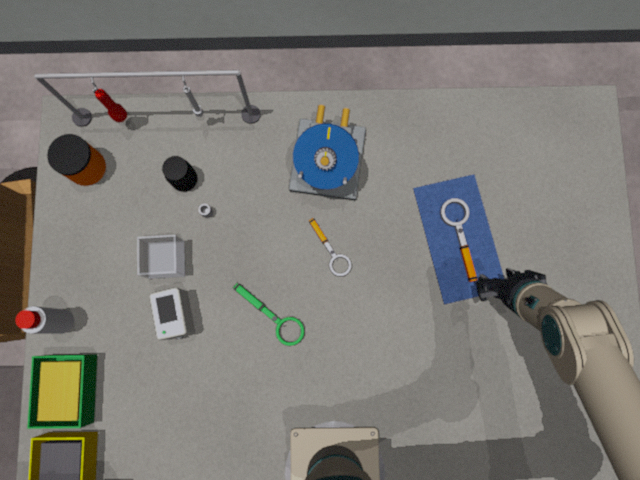

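View pics/y_scene.png

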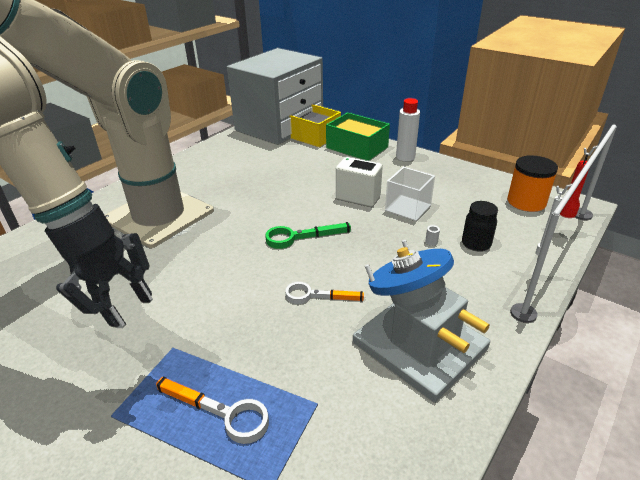

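The wrench lies flat and wholly on the mat (top: ring (455,212), handle end (472,278)). The bystanders and the small wrench (ring at (340,265)) have not moved, and the nut mark is on its line.

```bash
python3 -c "
from station import bot
print(bot.close_job(), bot.get_obs()['t'])"
```

```text
the job is handed in; nothing more can be done
the job is handed in; nothing more can be done
```

The nut is turned home and the wrench is laid flat on the blue mat. I handed the job in about 19 s into the 62 s allowed; no verdict was reported.

- **Turning:** I took the larger orange wrench on the nut and made three clockwise strokes with two returns between the pins. The last stroke ended on a hard stop: about 13 N at the handle, roughly 10° short of the pin, with the nut no longer moving.
- **Nut check:** With the wrench off, the yellow mark lined up with the deck line in both camera views. One measurement put the mark about 2° past the line, which is within what I can measure.
- **Lift:** As the ring came off the nut, the wrist force rose briefly to about 18 N. The wrench pivoted about 21° in the grip, ring down. I tilted the tool to match, so the wrench came down level.
- **Laying down:** I lowered it in 0.5 mm steps. The force on contact reached about 17 N on the last step, and I eased it off before opening. I could not tell whether the wrench or a fingertip touched the mat first.
- **Last checks:** The final pictures show the wrench wholly on the mat and the gripper clear. The other things look unmoved by eye in the top view; I did not measure them.

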